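# Rack the engine valves for the washer in order

### The job

The four engine valves from a stripped cylinder head go into the parts washer: move them from the wooden rack into the empty sheet-metal rack, stem down with each head seated in its hole, and keep their order, because each valve fits only its own seat. In both racks No. 1 is the hole beside the hanging tab, so the valve next to the wooden rack's tab goes next to the metal rack's tab, and so on along the row. Do not drop a valve or lay one on the bench.

Things in the scene. Friction and masses are not known exactly. Their poses are not given: they have to be found in the camera images.
- wood_rack: Wooden rack holding the valves at the start: pale board, 16 mm thick, on two cheeks. Origin on the bench under the row's middle, z up, row along x. At the +x end a flat hanging tab (32 x 35 mm, 13 mm eye) marks end No. 1. Top 196 x 60 mm, 88 mm above the origin, four 21 mm through holes at y = 0, x = +75, +25, -25, -75 mm (No. 1 to 4). Open below; does not move.
- wash_rack: Empty washer rack of folded bare, pale sheet metal, 4 mm thick, on strap legs. Origin on the bench under the row's middle, z up, row along x. At the +x end a flat hanging tab (32 x 35 mm, 13 mm eye) marks end No. 1. Top 196 x 60 mm, 88 mm above the origin, four 21 mm through holes at y = 0, x = +75, +25, -25, -75 mm (No. 1 to 4). Open below; does not move.
- valve_1: Steel poppet valve, intake, 0.11 kg, stem down in hole No. 1 of the wooden rack (valves 1 and 3 look alike, also 2 and 4: tell by place). Head 44 mm across with a straight 5 mm rim to grip; under it an oiled cone down to a 9 mm stem. Origin on the axis at mid-rim, z up; head face 2.5 mm above it, stem tip 95 mm below. Seated, the cone rests in the hole, origin 16 to 19 mm above the rack top.
- valve_2: Steel poppet valve, exhaust, 0.11 kg, stem down in hole No. 2 of the wooden rack (valves 1 and 3 look alike, also 2 and 4: tell by place). Head 38 mm across with a straight 5 mm rim to grip; under it an oiled cone down to a 9 mm stem. Origin on the axis at mid-rim, z up; head face 2.5 mm above it, stem tip 95 mm below. Seated, the cone rests in the hole, origin 16 to 19 mm above the rack top.
- valve_3: Steel poppet valve, intake, 0.11 kg, stem down in hole No. 3 of the wooden rack (valves 1 and 3 look alike, also 2 and 4: tell by place). Head 44 mm across with a straight 5 mm rim to grip; under it an oiled cone down to a 9 mm stem. Origin on the axis at mid-rim, z up; head face 2.5 mm above it, stem tip 95 mm below. Seated, the cone rests in the hole, origin 16 to 19 mm above the rack top.
- valve_4: Steel poppet valve, exhaust, 0.11 kg, stem down in hole No. 4 of the wooden rack (valves 1 and 3 look alike, also 2 and 4: tell by place). Head 38 mm across with a straight 5 mm rim to grip; under it an oiled cone down to a 9 mm stem. Origin on the axis at mid-rim, z up; head face 2.5 mm above it, stem tip 95 mm below. Seated, the cone rests in the hole, origin 16 to 19 mm above the rack top.

How it is judged:
At the end, for the whole second after the job is handed in: Valves 1 to 4 sit at rest in holes No. 1 to 4 of the sheet-metal rack, counted from its tab: each within 8 mm of its hole along and across the row, height from 8 mm below to 5 mm above the seated height, axis within 0.3 rad of vertical, speed below 0.02 m/s (x of valve_1 in the frame of wash_rack between 0.067 and 0.083 m and y of valve_1 in the frame of wash_rack between -0.008 and 0.008 m and z of valve_1 in the frame of wash_rack between 0.0991 and 0.1121 m and angle between each of valve_1, valve_2, valve_3, valve_4's own z axis and vertical below 0.3 rad and linear speed of each of valve_1, valve_2, valve_3, valve_4 below 0.02 m/s and x of valve_2 in the frame of wash_rack between 0.017 and 0.033 m and y of valve_2 in the frame of wash_rack between -0.008 and 0.008 m and z of valve_2 in the frame of wash_rack between 0.0991 and 0.1121 m and x of valve_3 in the frame of wash_rack between -0.033 and -0.017 m and y of valve_3 in the frame of wash_rack between -0.008 and 0.008 m and z of valve_3 in the frame of wash_rack between 0.0991 and 0.1121 m and x of valve_4 in the frame of wash_rack between -0.083 and -0.067 m and y of valve_4 in the frame of wash_rack between -0.008 and 0.008 m and z of valve_4 in the frame of wash_rack between 0.0991 and 0.1121 m); the robot touches nothing.
It fails at once if a valve is dropped or laid on the bench (its head sinks below 60 mm) (height (world z) of any of valve_1, valve_2, valve_3, valve_4 below 0.06 m).
It also fails if it takes over 112 s, if anything falls off the work surface, if the arm or the gripper's body presses on something with over 40 N, if the wrist force passes 120 N, or if a joint passes its speed limit or range.

### The arm

A 7-joint arm with a two-finger parallel gripper is mounted at the origin on a cart in front of the work surface, level with it; the furniture and walls round the work are solid. World frame = base frame: x ahead of the robot, y to its left, z up, the work surface at z = 0. Lengths are in m, angles in rad, forces in N, time in s.
With the tool pointing down it reaches from about 0.4 to 0.925 m from the base axis. Payload 5.6 kg.
Tool frame: the origin (TCP) lies at the very end of the fingers, on their centre line; the grasp point (between the pads) lies 19 mm behind it; z points along the fingers, y is the direction in which the jaws open and shut (so a half turn about z gives the same grasp; the last joint's range is limited). The gripper opens to 85 mm and grips with 20 to 120 N. Pads are 22 mm wide; open, the fingers measure 114 mm over their backs; the gripper's body (76 mm by 85 mm) begins 54 mm behind the grasp point. The pads swing forward as they close: fully open they stand 13 mm farther back than shut.
Start: joints at [1.222, 0.468, -0.012, 1.603, 0.006, 1.071, -0.056], TCP at [0.196, -0.62, 0.231] pointing down, gripper open.
Joint ranges: [-2.53, 2.53], [-0.31, 2.02], [-1.57, 1.55], [0.28, 2.44], [-1.29, 4.43], [0.15, 1.84], [-2.92, 2.92]. Speed limits (rad/s): [2.57, 2.57, 3.14, 3.14, 3.14, 3.14, 3.14].

### API

Orientations are given as a unit quaternion [x, y, z, w].
In Python, from plant import env gives the robot as it stands. The module is installed in compiled form; this text tells all that it offers.
- The arm moves only by the tool jog_arm, never from a script. Its argument "increments" is a list of rows, each an object of numbers: "dx", "dy", "dz": the shift along the tool's x, y, z in cm; "ax", "ay", "az": the turn, a rotation vector about the tool's x, y, z in rad; "claw": the finger opening in cm, from 0 to 8.54. In form: [{"dx": .., "dy": .., "dz": .., "ax": .., "ay": .., "az": .., "claw": ..}, ...]. A call has 1 to 5 rows; each row is the pose to reach, as a shift and turn from the pose commanded when the call began, along the tool's axes at that moment; what a row does not reach only later rows make up. A row lasts 1/12 s, in which the tool goes at most 41.7 mm and 7.16 degrees, less where a joint would pass 70% of its speed; a pose out of reach is approached as far as the arm can. A call with a gripper value outside its range is refused whole. The fingers move at their own pace and stop on an object; "newtons" is the grip in N (left out, the last holds). Time passes only in rows, so rows that repeat a pose let the fingers close. It gives the time, the measured TCP pose, the force and the opening at its end, in the units of the state.
- env.observe(): the state, without advancing time (a new reading comes with each control period).
- env.snapshot(name): name is "scene" or "top"; returns the picture (400x640x3 uint8, red, green, blue); there is no depth.
- env.calibration(name): a dict with "fovy" (degrees; the focal length in pixels is half the picture's height over the tangent of half this angle, whatever the lens; pixels are square), "cx", "cy" (the principal point, pixels), "D" ([k1, k2, p1, p2, k3] as OpenCV has them; the pictures are not rectified), "rvec" (rotation vector, rad) and "tvec" (3), from world to camera coordinates, as OpenCV has them. Camera axes: x right, y down, z forward; pixel columns grow to the right and rows downward; lengths in m; the calibration is good to about 2 mm. A picture is of the moment at which its call begins. calibration takes no time and is no camera call.
- env.finish_job(): hands the job in, once; it reports no verdict.
Trained networks look in the newest picture that a camera, given by its name, has taken for a name from the list of things; names that differ only in an ending like _2 or _b are one class to them, and where a whole thing is asked for, a point or a joint stands for the part that bears it (a point fixed in the world has none). Each returns a list of dicts, best first, with "p" (0 to 1); they miss things now and then, are a little off and sometimes report something else, mostly with a low value. They report only what shows in the picture. A call takes as long as a camera call.
- env.boxes_of(camera, thing): "location" ([x, y, z] in m, in world coordinates, good to about 4 mm: the middle of the surface that is visible of it).
The state is a dict: "time_s": time; "q": joint angles; "joint_vel": joint speeds; "joint_efforts": joint torques, N m; "tool_pos": TCP position; "ee_rot": TCP orientation; "force": force on the tool from outside, world axes, zero at the start; "ft_torque": the same for the moment, N m; "opening": finger opening in m.
Only numpy, scipy, OpenCV 4.12 (cv2) and the standard library are available. Lean on these libraries where they do the work, as an engineer would, in place of code of your own. Each camera call takes 0.05 s, during which the arm holds its last target.

## Working session

There is one attempt and no reset: what is moved stays moved. The work goes in short steps, Python scripts to look and compute and a tool call to move; the robot and the scene stay as the last step left them, time stands still between calls to the robot, and variables do not carry over. Pictures are saved under pics/ and viewed, and the job is handed in when it is done.

Besides the shell and the picture viewer there is one more tool, called after "Request:" as name(argument=value, ...), one argument or row to a line, values as JSON. jog_arm: Moves the arm, as the interface text tells. Its arguments: {"type":"object","properties":{"increments":{"type":"array","items":{"type":"object","properties":{"dx":{"type":"number"},"dy":{"type":"number"},"dz":{"type":"number"},"ax":{"type":"number"},"ay":{"type":"number"},"az":{"type":"number"},"claw":{"type":"number"}}}},"newtons":{"type":"number"}},"required":["increments"]}

```bash
mkdir -p pics
python3 - <<'E'
from plant import env
import cv2
s=env.observe()
for k,v in s.items(): print(k,v)
for n in("scene","top"):
    im=env.snapshot(n); cv2.imwrite(f"pics/{n}0.png",im[:,:,::-1]); print(n,env.calibration(n))
    for t in("wood_rack","wash_rack","valve_1","valve_2"):
        print(t,env.boxes_of(n,t))
E
```

```text
time_s 0.0
q [ 1.22198533  0.46838687 -0.0115879   1.60363943  0.00600474  1.07139883
 -0.05628732]
joint_vel [-0.00084226 -0.00185634  0.00013789 -0.00014099 -0.00093891 -0.00037421
 -0.00099271]
joint_efforts [-7.52596625e-04 -5.32394242e+01  2.10377580e-02 -2.51296985e+01
  1.14265439e-02  7.87323777e-03 -1.49420146e-05]
tool_pos [ 0.19544716 -0.61932627  0.23032549]
ee_rot [ 9.88337054e-01  1.52279543e-01 -2.03766948e-04 -8.75744442e-04]
force [-0.67560594  0.35031617 -0.52639097]
ft_torque [0.04650434 0.02883262 0.00785912]
opening 0.08551385343818083
scene {'fovy': 56.040249587763434, 'cx': 327.8572159243061, 'cy': 198.77417327492043, 'D': array([-0.04799516,  0.        ,  0.        ,  0.        ,  0.        ]), 'rvec': array([ 1.89488838, -0.8243085 ,  0.55062793]), 'tvec': array([-0.38714257,  0.24230999,  0.57337243])}
wood_rack [{'location': [0.4504, -0.2857, 0.0672], 'p': 0.73}]
wash_rack [{'location': [0.5264, 0.1437, 0.088], 'p': 0.74}, {'location': [0.5106, -0.2855, 0.1084], 'p': 0.64}]
valve_1 [{'location': [0.5064, -0.2874, 0.1086], 'p': 0.93}, {'location': [0.4124, -
[... 472 characters left out ...]
      , 0.        , 0.        ]), 'rvec': array([ 2.16983956, -2.145999  ,  0.15246107]), 'tvec': array([-0.05981763,  0.53357566,  0.96466944])}
wood_rack [{'location': [0.4734, -0.2649, 0.0849], 'p': 0.81}, {'location': [0.5095, -0.282, 0.1054], 'p': 0.55}]
wash_rack []
valve_1 [{'location': [0.4147, -0.2516, 0.107], 'p': 0.7}, {'location': [0.465, -0.2705, 0.1044], 'p': 0.63}, {'location': [0.5075, -0.2858, 0.1066], 'p': 0.58}, {'location': [0.5628, -0.3022, 0.1035], 'p': 0.51}]
valve_2 [{'location': [0.4147, -0.2516, 0.107], 'p': 0.7}, {'location': [0.465, -0.2705, 0.1044], 'p': 0.63}, {'location': [0.5075, -0.2858, 0.1066], 'p': 0.58}, {'location': [0.5628, -0.3022, 0.1035], 'p': 0.51}]
```

View pics/scene0.png

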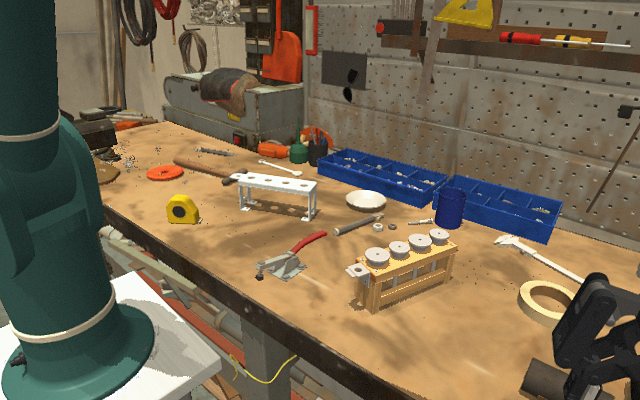

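View pics/top0.png

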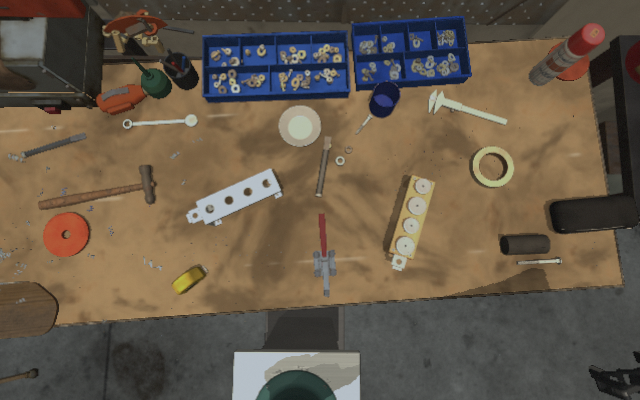

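The top view shows the wood rack's tab at (398,262), nearest the robot. The wash rack's tab is at its left end (195,215), with holes at about (210,206) to (265,184). I'll zoom in for precise pixels.

Run:
```python
import cv2,numpy as np
t=cv2.imread("pics/top0.png"); s=cv2.imread("pics/scene0.png")
a=cv2.resize(t[160:235,180:290],None,fx=7,fy=7,interpolation=cv2.INTER_CUBIC)
b=cv2.resize(t[170:275,380:440],None,fx=5.5,fy=5.5,interpolation=cv2.INTER_CUBIC)
c=cv2.resize(s[165:225,220:330],None,fx=7,fy=7,interpolation=cv2.INTER_CUBIC)
d=cv2.resize(s[220:315,340:465],None,fx=6,fy=6,interpolation=cv2.INTER_CUBIC)
for n,i in zip("abcd",(a,b,c,d)): cv2.imwrite(f"pics/z_{n}.png",i)
```

```text
(no output)
```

View pics/z_a.png

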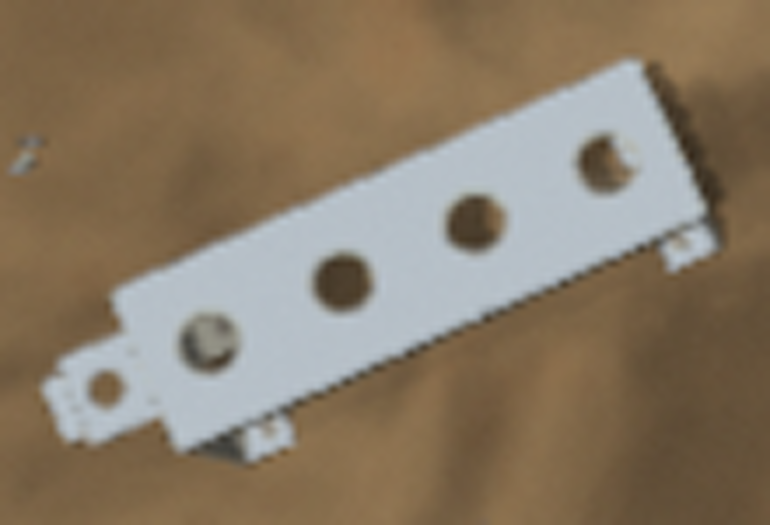

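View pics/z_b.png

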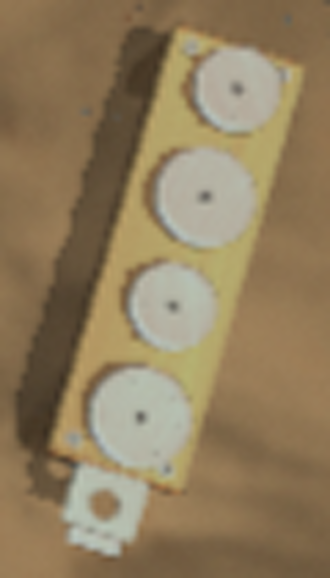

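View pics/z_c.png

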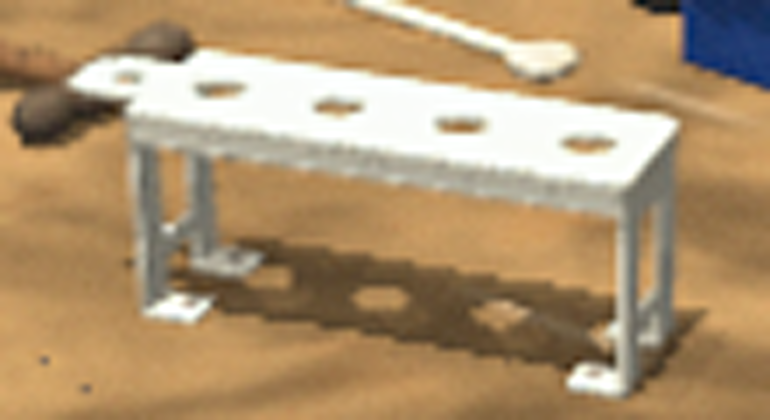

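View pics/z_d.png

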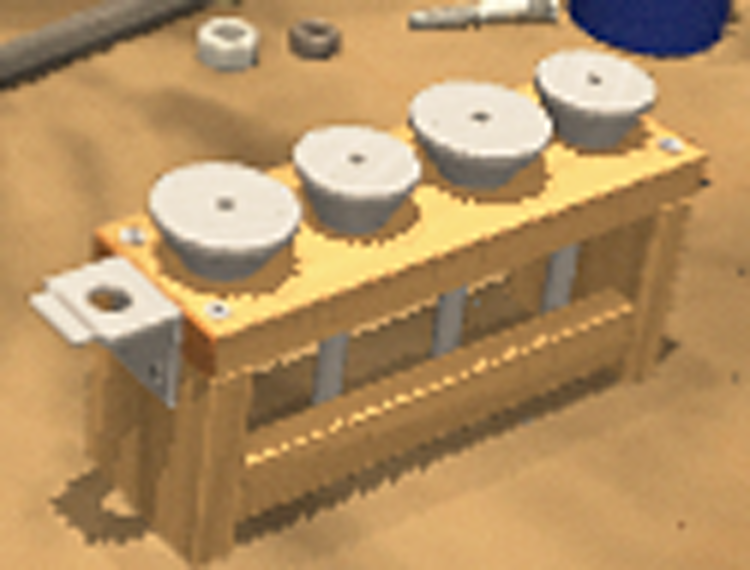

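```bash
cat > h.py <<'E'
import numpy as np,cv2
from scipy.optimize import least_squares
from scipy.spatial.transform import Rotation as R
from plant import env
def cam(n):
    c=env.calibration(n); f=200/np.tan(np.radians(c["fovy"]/2))
    return np.array([[f,0,c["cx"]],[0,f,c["cy"]],[0,0,1]]),c["D"],c["rvec"],c["tvec"]
def proj(n,P):
    K,D,r,t=cam(n); return cv2.projectPoints(np.asarray(P,float).reshape(-1,1,3),r,t,K,D)[0][:,0]
def pix(p,f,ox,oy): return (np.array(p,float)+.5)/f-.5+[ox,oy]
def ray(n,uv,z):
    K,D,r,t=cam(n); u=cv2.undistortPoints(np.array([[uv]],float),K,D)[0,0]
    Rm=cv2.Rodrigues(r)[0]; c=-Rm.T@t; d=Rm.T@np.array([u[0],u[1],1]); return c+d*(z-c[2])/d[2]
def delta(target_pos,yaw):
    """tool-frame increments (cm) and turn; tool pointing down, tool y axis at angle yaw in world"""
    s=env.observe(); Rm=R.from_quat(s["ee_rot"])
    y=np.array([np.cos(yaw),np.sin(yaw),0]); z=np.array([0,0,-1.]); x=np.cross(y,z)
    Rt=R.from_matrix(np.c_[x,y,z]); rv=(Rm.inv()*Rt).as_rotvec()
    return Rm.inv().apply(np.array(target_pos)-s["tool_pos"])*100, rv
E
python3 - <<'E'
from h import *
X=np.array([.075,.025,-.025,-.075])
def fit(pt,ps,z,zf):
    def f(p,parts=(1,1)):
        P=np.c_[p[0]+X*np.cos(p[2]),p[1]+X*np.sin(p[2]),np.full(4,p[3] if zf else z)]
        o=[]
        if parts[0]:o.append(proj("top",P)-pt)
        if parts[1]:o.append(proj("scene",P)-ps)
        return np.concatenate(o).ravel()
    x0=[*ray("top",pt.mean(0),z)[:2],0,z]
    d=ray("top",pt[0],z)-ray("top",pt[3],z); x0[2]=np.arctan2(d[1],d[0])
    for parts in((1,1),(1,0),(0,1)):
        r=least_squares(lambda p:np.r_[f(p,parts),(p[3]-z)*(500 if sum(parts)==2 else 1e5)],x0)
        print(parts,r.x.round(4),"yawdeg",np.degrees(r.x[2]).round(2),np.abs(f(r.x,parts)).max().round(2))
        P=np.c_[r.x[0]+X*np.cos(r.x[2]),r.x[1]+X*np.sin(r.x[2])]; print(P.round(4).tolist())
print("wash");fit(pix([(209,342),(342,282),(475,222),(607,163)],7,180,160),pix([(220,89),(339,106),(461,124),(588,143)],7,220,165),.088,1)
pt=pix([(141,417),(173,306),(205,196),(237,89)],5.5,380,170);ps=pix([(226,204),(357,159),(481,117),(595,79)],6,340,220)
print("wood");fit(pt,ps,.108,1)
for a,b in zip(pt,ps):
    print(ray("top",a,.108).round(4),ray("scene",b,.108).round(4))
E
```

```text
wash
(1, 1) [0.5341 0.1439 2.0127 0.0883] yawdeg 115.32 0.34
[[0.502, 0.2117], [0.5234, 0.1665], [0.5448, 0.1213], [0.5662, 0.0761]]
(1, 0) [0.5339 0.1441 2.0148 0.088 ] yawdeg 115.44 0.07
[[0.5016, 0.2119], [0.5231, 0.1667], [0.5446, 0.1216], [0.5661, 0.0764]]
(0, 1) [0.5352 0.1446 2.0066 0.088 ] yawdeg 114.97 0.13
[[0.5035, 0.2126], [0.5246, 0.1673], [0.5457, 0.122], [0.5668, 0.0767]]
wood
(1, 1) [ 0.489  -0.2794  2.8382  0.1081] yawdeg 162.62 0.23
[[0.4175, -0.257], [0.4652, -0.2719], [0.5129, -0.2869], [0.5606, -0.3018]]
(1, 0) [ 0.4888 -0.2792  2.8385  0.108 ] yawdeg 162.63 0.14
[[0.4172, -0.2568], [0.465, -0.2717], [0.5127, -0.2866], [0.5604, -0.3016]]
(0, 1) [ 0.4894 -0.2794  2.8378  0.108 ] yawdeg 162.6 0.15
[[0.4178, -0.257], [0.4656, -0.2719], [0.5133, -0.2869], [0.561, -0.3019]]
[ 0.4174 -0.2569  0.108 ] [ 0.418  -0.2571  0.108 ]
[ 0.465  -0.2716  0.108 ] [ 0.4656 -0.2717  0.108 ]
[ 0.5129 -0.2865  0.108 ] [ 0.5135 -0.2869  0.108 ]
[ 0.5601 -0.3016  0.108 ] [ 0.5604 -0.302   0.108 ]
```

```bash
cat >> h.py <<'E'
WOOD=[(.4176,-.2569),(.4652,-.2718),(.5130,-.2867),(.5606,-.3018)]
WASH=[(.5023,.2120),(.5236,.1668),(.5450,.1216),(.5663,.0764)]
YW,YS=np.radians(72.6),np.radians(25.3)
def plan(xy,z,yaw,n):
    s=env.observe(); p0=s["tool_pos"]; Rm=R.from_quat(s["ee_rot"]); m=Rm.as_matrix()
    y0=np.arctan2(m[1,1],m[0,1]); dyaw=(yaw-y0+np.pi)%(2*np.pi)-np.pi
    d=(np.array([*xy,z])-p0)
    rv=delta([*xy,z],yaw)[1]
    print("tilt corr",rv.round(3) if abs(dyaw)<.3 else "", "t",round(s["time_s"],2),"pos",p0.round(4),"yaw",np.degrees(y0).round(2),"F",s["force"].round(1),"open",round(s["opening"],4))
    for i in range(n):
        a=y0+dyaw*i/n; y=np.array([np.cos(a),np.sin(a),0]);z_=np.array([0,0,-1.]);x=np.cross(y,z_)
        v=d/n*100; print("call",i,"dx %.2f dy %.2f dz %.2f az %.3f"%(v@x,v@y,v@z_,-dyaw/n))
E
python3 -c "
from h import *
plan(WOOD[0],.16,YW,5)"
```

```text
tilt corr  t 0.5 pos [ 0.1956 -0.6198  0.2313] yaw -72.49 F [0.7 0.2 0.2] open 0.0853
call 0 dx 6.42 dy -5.59 dz 1.43 az -0.506
call 1 dx 8.32 dy -1.77 dz 1.43 az -0.506
call 2 dx 8.14 dy 2.49 dz 1.43 az -0.506
call 3 dx 5.91 dy 6.12 dz 1.43 az -0.506
call 4 dx 2.20 dy 8.22 dz 1.43 az -0.506
```

Request:
jog_arm(
  increments=[
    {"dx": 1.28, "dy": -1.12, "dz": 0.29, "az": -0.1, "claw": 8},
    {"dx": 2.57, "dy": -2.24, "dz": 0.57, "az": -0.2, "claw": 8},
    {"dx": 3.85, "dy": -3.35, "dz": 0.86, "az": -0.3, "claw": 8},
    {"dx": 5.14, "dy": -4.47, "dz": 1.14, "az": -0.4, "claw": 8},
    {"dx": 6.42, "dy": -5.59, "dz": 1.43, "az": -0.506, "claw": 8},
  ],
  newtons=60,
)

```text
invalid input
```

Request:
jog_arm(
  increments=[
    {"dx": 1.66, "dy": -0.35, "dz": 0.29, "az": -0.1, "claw": 8},
    {"dx": 3.33, "dy": -0.71, "dz": 0.57, "az": -0.2, "claw": 8},
    {"dx": 5, "dy": -1.06, "dz": 0.86, "az": -0.3, "claw": 8},
    {"dx": 6.66, "dy": -1.42, "dz": 1.14, "az": -0.4, "claw": 8},
    {"dx": 8.32, "dy": -1.77, "dz": 1.43, "az": -0.506, "claw": 8},
  ],
)

```text
invalid input
```

Request:
jog_arm(
  increments=[
    {"dx": 1.63, "dy": 0.5, "dz": 0.29, "az": -0.1, "claw": 8},
    {"dx": 3.26, "dy": 1, "dz": 0.57, "az": -0.2, "claw": 8},
    {"dx": 4.9, "dy": 1.5, "dz": 0.86, "az": -0.3, "claw": 8},
    {"dx": 6.5, "dy": 2, "dz": 1.14, "az": -0.4, "claw": 8},
    {"dx": 8.14, "dy": 2.49, "dz": 1.43, "az": -0.506, "claw": 8},
  ],
)

```text
invalid input
```

```bash
python3 -c "
from h import *
plan(WOOD[0],.16,YW,2); print(env.observe()['q'])"
```

```text
tilt corr  t 0.5 pos [ 0.1956 -0.6198  0.2313] yaw -72.49 F [0.7 0.2 0.2] open 0.0853
call 0 dx 16.05 dy -13.97 dz 3.56 az -1.266
call 1 dx 18.14 dy 11.12 dz 3.56 az -1.266
[ 1.22201222  0.46752777 -0.01159517  1.60274541  0.00600883  1.07141477
 -0.05632412]
```

Request:
jog_arm(
  increments=[
    {"dx": 1.28, "dy": -1.12, "dz": 0.29, "ax": 0, "ay": 0, "az": -0.1, "claw": 8},
    {"dx": 2.57, "dy": -2.24, "dz": 0.57, "ax": 0, "ay": 0, "az": -0.2, "claw": 8},
    {"dx": 3.85, "dy": -3.35, "dz": 0.86, "ax": 0, "ay": 0, "az": -0.3, "claw": 8},
    {"dx": 5.14, "dy": -4.47, "dz": 1.14, "ax": 0, "ay": 0, "az": -0.4, "claw": 8},
    {"dx": 6.42, "dy": -5.59, "dz": 1.43, "ax": 0, "ay": 0, "az": -0.506, "claw": 8},
  ],
  newtons=60,
)

```text
time_s: 0.92
tool_pos: [0.2405, -0.5466, 0.217]
ee_rot: [0.918, 0.397, -0.0, 0.0]
force: [0.1, 0.9, 0.6]
opening: 0.0796
```

Request:
jog_arm(
  increments=[
    {"dx": 1.66, "dy": -0.35, "dz": 0.29, "ax": 0, "ay": 0, "az": -0.1, "claw": 8},
    {"dx": 3.33, "dy": -0.71, "dz": 0.57, "ax": 0, "ay": 0, "az": -0.2, "claw": 8},
    {"dx": 5, "dy": -1.06, "dz": 0.86, "ax": 0, "ay": 0, "az": -0.3, "claw": 8},
    {"dx": 6.66, "dy": -1.42, "dz": 1.14, "ax": 0, "ay": 0, "az": -0.4, "claw": 8},
    {"dx": 8.32, "dy": -1.77, "dz": 1.43, "ax": 0, "ay": 0, "az": -0.506, "claw": 8},
  ],
)

```text
time_s: 1.33
tool_pos: [0.2849, -0.474, 0.2028]
ee_rot: [0.789, 0.614, -0.0, 0.0]
force: [-0.1, -0.1, 0.3]
opening: 0.0797
```

Request:
jog_arm(
  increments=[
    {"dx": 1.63, "dy": 0.5, "dz": 0.29, "ax": 0, "ay": 0, "az": -0.1, "claw": 8},
    {"dx": 3.26, "dy": 1, "dz": 0.57, "ax": 0, "ay": 0, "az": -0.2, "claw": 8},
    {"dx": 4.9, "dy": 1.5, "dz": 0.86, "ax": 0, "ay": 0, "az": -0.3, "claw": 8},
    {"dx": 6.5, "dy": 2, "dz": 1.14, "ax": 0, "ay": 0, "az": -0.4, "claw": 8},
    {"dx": 8.14, "dy": 2.49, "dz": 1.43, "ax": 0, "ay": 0, "az": -0.506, "claw": 8},
  ],
)

```text
time_s: 1.75
tool_pos: [0.3294, -0.4016, 0.1885]
ee_rot: [0.61, 0.792, -0.0, 0.0]
force: [0.5, 0.0, 0.4]
opening: 0.08
```

```bash
python3 -c "
from h import *
plan(WOOD[0],.16,YW,2); print(env.observe()['q'])"
```

```text
tilt corr  t 1.75 pos [ 0.3294 -0.4016  0.1885] yaw 14.77 F [0.5 0.  0.4] open 0.08
call 0 dx 5.87 dy 6.11 dz 1.43 az -0.505
call 1 dx 2.18 dy 8.19 dz 1.43 az -0.505
[ 1.16090624  0.33807184 -0.40867905  1.93983468  0.16995547  0.89616566
  0.92410745]
```

Request:
jog_arm(
  increments=[
    {"dx": 1.17, "dy": 1.22, "dz": 0.29, "ax": 0, "ay": 0, "az": -0.1, "claw": 8},
    {"dx": 2.35, "dy": 2.44, "dz": 0.57, "ax": 0, "ay": 0, "az": -0.2, "claw": 8},
    {"dx": 3.5, "dy": 3.67, "dz": 0.86, "ax": 0, "ay": 0, "az": -0.3, "claw": 8},
    {"dx": 4.7, "dy": 4.9, "dz": 1.14, "ax": 0, "ay": 0, "az": -0.4, "claw": 8},
    {"dx": 5.87, "dy": 6.11, "dz": 1.43, "ax": 0, "ay": 0, "az": -0.505, "claw": 8},
  ],
)

```text
time_s: 2.17
tool_pos: [0.3738, -0.3294, 0.1742]
ee_rot: [0.393, 0.919, -0.0, 0.0]
force: [0.7, -0.2, -0.5]
opening: 0.0799
```

Request:
jog_arm(
  increments=[
    {"dx": 0.44, "dy": 1.64, "dz": 0.29, "ax": 0, "ay": 0, "az": -0.1, "claw": 8},
    {"dx": 0.87, "dy": 3.28, "dz": 0.57, "ax": 0, "ay": 0, "az": -0.2, "claw": 8},
    {"dx": 1.3, "dy": 4.9, "dz": 0.86, "ax": 0, "ay": 0, "az": -0.3, "claw": 8},
    {"dx": 1.74, "dy": 6.55, "dz": 1.14, "ax": 0, "ay": 0, "az": -0.4, "claw": 8},
    {"dx": 2.18, "dy": 8.19, "dz": 1.43, "ax": 0, "ay": 0, "az": -0.505, "claw": 8},
  ],
)

```text
time_s: 2.58
tool_pos: [0.4183, -0.2574, 0.1599]
ee_rot: [0.151, 0.989, -0.0, 0.0]
force: [0.2, -0.0, -0.7]
opening: 0.0804
```

```bash
python3 -c "
from h import *
plan(WOOD[0],.091,YW,1); print(env.observe()['q'])
cv2.imwrite('pics/s1.png',env.snapshot('scene')[:,:,::-1])"
```

```text
tilt corr [-0.     0.001  0.   ] t 2.58 pos [ 0.4183 -0.2574  0.1599] yaw 72.63 F [ 0.2 -0.  -0.7] open 0.0804
call 0 dx 0.09 dy 0.02 dz 6.89 az 0.000
[ 1.04207808  0.38620234 -0.66657815  2.01450999  0.31783354  0.84277394
  1.4645382 ]
```

View pics/s1.png

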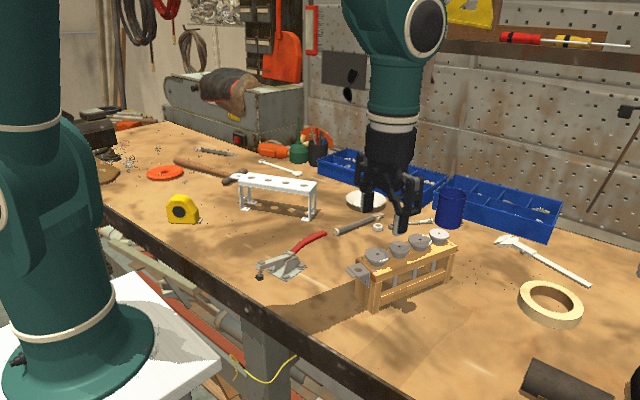

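Request:
jog_arm(
  increments=[
    {"dx": 0.05, "dy": 0, "dz": 1.8, "ax": 0, "ay": 0, "az": 0, "claw": 8},
    {"dx": 0.09, "dy": 0.02, "dz": 3.6, "ax": 0, "ay": 0, "az": 0, "claw": 8},
    {"dx": 0.09, "dy": 0.02, "dz": 5.4, "ax": 0, "ay": 0, "az": 0, "claw": 8},
    {"dx": 0.09, "dy": 0.02, "dz": 6.7, "ax": 0, "ay": 0, "az": 0, "claw": 6.5},
    {"dx": 0.09, "dy": 0.02, "dz": 6.9, "ax": 0, "ay": 0, "az": 0, "claw": 5.5},
  ],
)

```text
time_s: 3.05
tool_pos: [0.4156, -0.2571, 0.0889]
ee_rot: [0.154, 0.988, 0.001, -0.002]
force: [-1.2, 0.3, -0.1]
opening: 0.058
```

Request:
jog_arm(
  increments=[
    {"dx": 0, "dy": 0, "dz": 0, "ax": 0, "ay": 0, "az": 0, "claw": 4},
    {"dx": 0, "dy": 0, "dz": 0, "ax": 0, "ay": 0, "az": 0, "claw": 3},
    {"dx": 0, "dy": 0, "dz": 0, "ax": 0, "ay": 0, "az": 0, "claw": 3},
    {"dx": 0, "dy": 0, "dz": 0, "ax": 0, "ay": 0, "az": 0, "claw": 3},
    {"dx": 0, "dy": 0, "dz": 0, "ax": 0, "ay": 0, "az": 0, "claw": 3},
  ],
)

```text
time_s: 3.47
tool_pos: [0.4176, -0.2565, 0.0916]
ee_rot: [0.153, 0.988, 0.0, 0.0]
force: [-1.1, 5.0, 1.1]
opening: 0.0415
```

```bash
python3 -c "
from h import *
plan(WOOD[0],.091,YW,1)
cv2.imwrite('pics/s2.png',cv2.resize(env.snapshot('scene')[150:320,300:500,::-1],None,fx=3.5,fy=3.5))"
```

```text
tilt corr [ 0.001  0.001 -0.004] t 3.47 pos [ 0.4176 -0.2565  0.0916] yaw 72.39 F [-1.1  5.   1.1] open 0.0415
call 0 dx -0.01 dy -0.04 dz 0.06 az -0.004
```

View pics/s2.png

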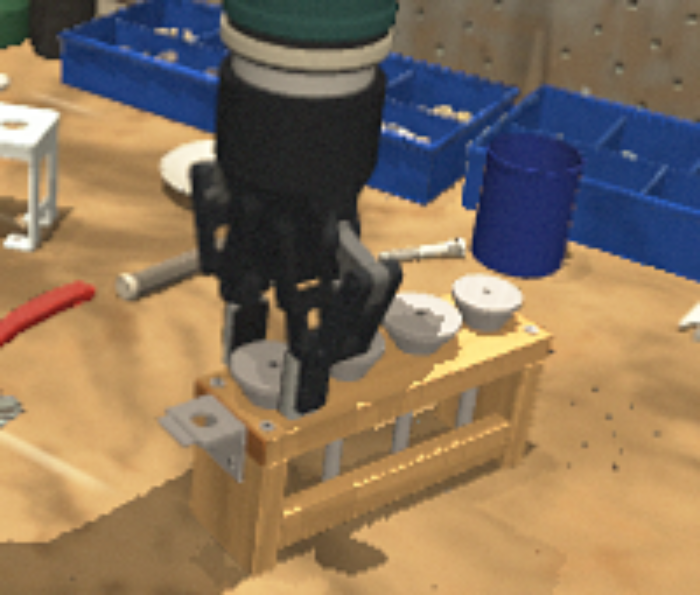

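Request:
jog_arm(
  increments=[
    {"dx": 0, "dy": 0, "dz": 0, "ax": 0, "ay": 0, "az": 0, "claw": 3},
    {"dx": 0, "dy": 0, "dz": 0, "ax": 0, "ay": 0, "az": 0, "claw": 3},
  ],
)

```text
time_s: 3.68
tool_pos: [0.4176, -0.2565, 0.0916]
ee_rot: [0.153, 0.988, 0.0, 0.0]
force: [-0.6, 5.4, 1.8]
opening: 0.0407
```

Request:
jog_arm(
  increments=[
    {"dx": 0, "dy": 0, "dz": -0.3, "ax": 0, "ay": 0, "az": 0, "claw": 3},
    {"dx": 0, "dy": 0, "dz": -0.8, "ax": 0, "ay": 0, "az": 0, "claw": 3},
    {"dx": 0, "dy": 0, "dz": -1.4, "ax": 0, "ay": 0, "az": 0, "claw": 3},
    {"dx": 0, "dy": 0, "dz": -2, "ax": 0, "ay": 0, "az": 0, "claw": 3},
    {"dx": 0, "dy": 0, "dz": -2, "ax": 0, "ay": 0, "az": 0, "claw": 3},
  ],
)

```text
time_s: 4.1
tool_pos: [0.4179, -0.2584, 0.1124]
ee_rot: [0.154, 0.988, -0.001, 0.001]
force: [-0.9, -0.6, -1.3]
opening: 0.0409
```

```bash
python3 -c "
from h import *
plan(WOOD[0],.2,YW,1)
cv2.imwrite('pics/s3.png',cv2.resize(env.snapshot('scene')[150:320,300:500,::-1],None,fx=3.5,fy=3.5))"
```

```text
tilt corr [-0.001  0.003 -0.005] t 4.1 pos [ 0.4179 -0.2584  0.1124] yaw 72.32 F [-0.9 -0.6 -1.3] open 0.0409
call 0 dx 0.08 dy 0.13 dz -8.76 az -0.005
```

View pics/s3.png

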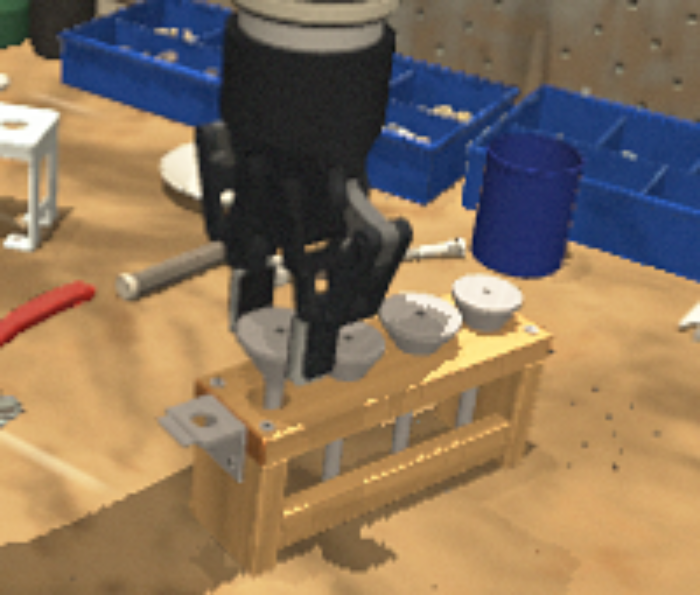

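Request:
jog_arm(
  increments=[
    {"dx": 0, "dy": 0, "dz": -1.5, "ax": 0, "ay": 0, "az": 0, "claw": 3},
    {"dx": 0, "dy": 0, "dz": -3.5, "ax": 0, "ay": 0, "az": 0, "claw": 3},
    {"dx": 0, "dy": 0, "dz": -5.5, "ax": 0, "ay": 0, "az": 0, "claw": 3},
    {"dx": 0, "dy": 0, "dz": -8, "ax": 0, "ay": 0, "az": 0, "claw": 3},
    {"dx": 0, "dy": 0, "dz": -10, "ax": 0, "ay": 0, "az": 0, "claw": 3},
  ],
)

```text
time_s: 4.57
tool_pos: [0.4171, -0.2575, 0.2121]
ee_rot: [0.153, 0.988, -0.0, 0.0]
force: [0.2, 0.1, -1.8]
opening: 0.0406
```

```bash
python3 -c "
from h import *
plan(WASH[0],.215,YS,4)
cv2.imwrite('pics/s4.png',cv2.resize(env.snapshot('scene')[100:320,280:500,::-1],None,fx=2.7,fy=2.7))"
```

```text
tilt corr  t 4.57 pos [ 0.4171 -0.2575  0.2121] yaw 72.36 F [ 0.2  0.1 -1.8] open 0.0406
call 0 dx 1.53 dy 11.83 dz -0.07 az 0.205
call 1 dx 3.91 dy 11.27 dz -0.07 az 0.205
call 2 dx 6.12 dy 10.24 dz -0.07 az 0.205
call 3 dx 8.08 dy 8.77 dz -0.07 az 0.205
```

View pics/s4.png

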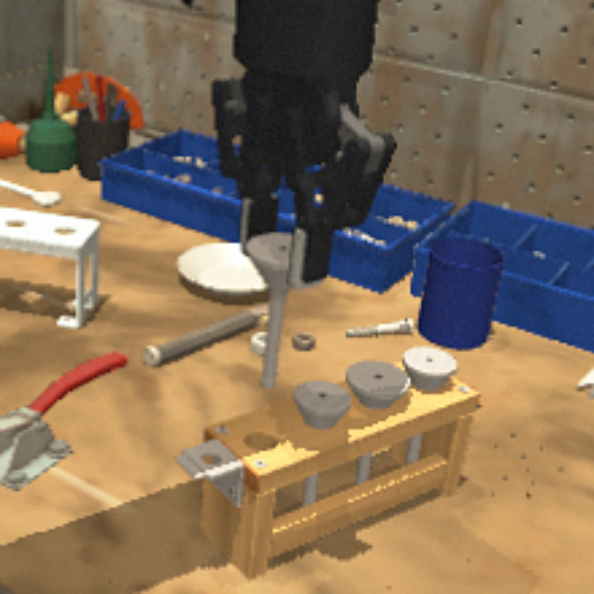

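The picture shows valve 1 hanging clear at about (272,320). Its hole at (262,440) is empty. Next is the transport to the wash rack.

Request:
jog_arm(
  increments=[
    {"dx": 0.1, "dy": 0.8, "dz": 0, "ax": 0, "ay": 0, "az": 0.02, "claw": 3},
    {"dx": 0.3, "dy": 2.4, "dz": -0.05, "ax": 0, "ay": 0, "az": 0.06, "claw": 3},
    {"dx": 0.6, "dy": 4.8, "dz": -0.07, "ax": 0, "ay": 0, "az": 0.1, "claw": 3},
    {"dx": 1, "dy": 8, "dz": -0.07, "ax": 0, "ay": 0, "az": 0.15, "claw": 3},
    {"dx": 1.53, "dy": 11.83, "dz": -0.07, "ax": 0, "ay": 0, "az": 0.205, "claw": 3},
  ],
)

```text
time_s: 5.03
tool_pos: [0.438, -0.1406, 0.2111]
ee_rot: [0.257, 0.966, -0.0, -0.0]
force: [1.3, 0.7, -1.9]
opening: 0.0409
```

Request:
jog_arm(
  increments=[
    {"dx": 0.78, "dy": 2.25, "dz": 0, "ax": 0, "ay": 0, "az": 0.04, "claw": 3},
    {"dx": 1.56, "dy": 4.5, "dz": -0.05, "ax": 0, "ay": 0, "az": 0.08, "claw": 3},
    {"dx": 2.35, "dy": 6.76, "dz": -0.07, "ax": 0, "ay": 0, "az": 0.12, "claw": 3},
    {"dx": 3.13, "dy": 9, "dz": -0.07, "ax": 0, "ay": 0, "az": 0.16, "claw": 3},
    {"dx": 3.91, "dy": 11.27, "dz": -0.07, "ax": 0, "ay": 0, "az": 0.205, "claw": 3},
  ],
)

```text
time_s: 5.45
tool_pos: [0.4594, -0.0217, 0.2119]
ee_rot: [0.352, 0.936, -0.0, -0.0]
force: [0.6, 0.2, -1.3]
opening: 0.0407
```

Request:
jog_arm(
  increments=[
    {"dx": 1.22, "dy": 2.05, "dz": 0, "ax": 0, "ay": 0, "az": 0.04, "claw": 3},
    {"dx": 2.45, "dy": 4.1, "dz": -0.05, "ax": 0, "ay": 0, "az": 0.08, "claw": 3},
    {"dx": 3.67, "dy": 6.14, "dz": -0.07, "ax": 0, "ay": 0, "az": 0.12, "claw": 3},
    {"dx": 4.9, "dy": 8.2, "dz": -0.07, "ax": 0, "ay": 0, "az": 0.16, "claw": 3},
    {"dx": 6.12, "dy": 10.24, "dz": -0.07, "ax": 0, "ay": 0, "az": 0.205, "claw": 3},
  ],
)

```text
time_s: 5.87
tool_pos: [0.4808, 0.0956, 0.2124]
ee_rot: [0.446, 0.895, -0.0, -0.0]
force: [0.4, -0.1, -0.6]
opening: 0.0407
```

```bash
python3 -c "
from h import *
plan(WASH[0],.215,YS,1); print(env.observe()['q'])"
```

```text
tilt corr [-0.001  0.     0.204] t 5.87 pos [0.4808 0.0956 0.2124] yaw 36.99 F [ 0.4 -0.1 -0.6] open 0.0407
call 0 dx 8.00 dy 8.72 dz -0.26 az 0.204
[ 0.37289266  0.32070246 -0.74812007  1.96645474  0.26633454  0.95388176
  0.13979325]
```

Request:
jog_arm(
  increments=[
    {"dx": 2, "dy": 2.2, "dz": 0, "ax": 0, "ay": 0, "az": 0.05, "claw": 3},
    {"dx": 4.2, "dy": 4.6, "dz": -0.05, "ax": 0, "ay": 0, "az": 0.1, "claw": 3},
    {"dx": 6.2, "dy": 6.7, "dz": -0.1, "ax": 0, "ay": 0, "az": 0.15, "claw": 3},
    {"dx": 7.4, "dy": 8.1, "dz": -0.2, "ax": 0, "ay": 0, "az": 0.19, "claw": 3},
    {"dx": 8, "dy": 8.72, "dz": -0.2, "ax": 0, "ay": 0, "az": 0.204, "claw": 3},
  ],
)

```text
time_s: 6.28
tool_pos: [0.5019, 0.2146, 0.2147]
ee_rot: [0.533, 0.846, 0.001, -0.0]
force: [-0.1, -0.1, -0.9]
opening: 0.0408
```

Request:
jog_arm(
  increments=[
    {"dx": 0, "dy": 0, "dz": 0, "ax": 0, "ay": 0, "az": 0, "claw": 3},
    {"dx": 0, "dy": 0, "dz": 0, "ax": 0, "ay": 0, "az": 0, "claw": 3},
    {"dx": 0, "dy": 0, "dz": 0, "ax": 0, "ay": 0, "az": 0, "claw": 3},
  ],
)

```text
time_s: 6.53
tool_pos: [0.5019, 0.2098, 0.2143]
ee_rot: [0.534, 0.845, -0.001, -0.0]
force: [-0.1, -0.5, -2.4]
opening: 0.0408
```

```bash
python3 -c "
from h import *
plan(WASH[0],.215,YS,1)
cv2.imwrite('pics/s5.png',cv2.resize(env.snapshot('scene')[60:240,180:340,::-1],None,fx=3.3,fy=3.3))
cv2.imwrite('pics/t5.png',cv2.resize(env.snapshot('top')[130:260,160:320,::-1],None,fx=4.5,fy=4.5))
print(proj('scene',[[*WASH[0],.088]]),'stem tip expected',proj('scene',[[*WASH[0],.132]]))
"
```

```text
tilt corr [-0.001  0.001  0.002] t 6.53 pos [0.5019 0.2098 0.2143] yaw 25.4 F [-0.1 -0.5 -2.4] open 0.0408
call 0 dx 0.18 dy 0.12 dz -0.07 az 0.002
[[250.68311181 177.34034437]] stem tip expected [[249.63841596 161.80784693]]
```

View pics/s5.png

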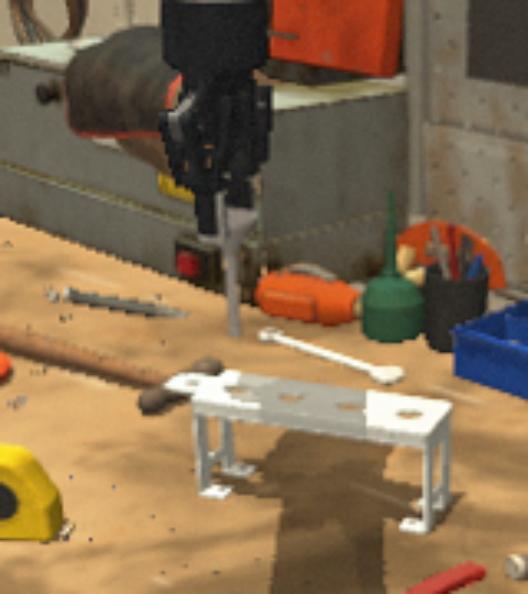

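View pics/t5.png

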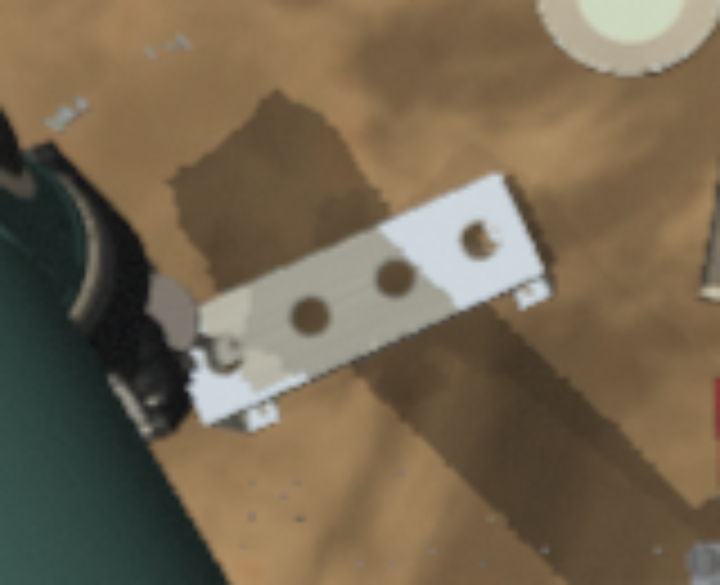

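Request:
jog_arm(
  increments=[
    {"dx": 0.2, "dy": 0.12, "dz": 0.5, "ax": 0, "ay": 0, "az": 0, "claw": 3},
    {"dx": 0.2, "dy": 0.12, "dz": 1.5, "ax": 0, "ay": 0, "az": 0, "claw": 3},
    {"dx": 0.2, "dy": 0.12, "dz": 2.5, "ax": 0, "ay": 0, "az": 0, "claw": 3},
    {"dx": 0.2, "dy": 0.12, "dz": 3, "ax": 0, "ay": 0, "az": 0, "claw": 3},
    {"dx": 0.2, "dy": 0.12, "dz": 3, "ax": 0, "ay": 0, "az": 0, "claw": 3},
  ],
)

```text
time_s: 7.05
tool_pos: [0.5013, 0.2127, 0.1828]
ee_rot: [0.534, 0.845, -0.001, -0.001]
force: [-1.0, -0.0, -0.9]
opening: 0.0411
```

```bash
python3 -c "
from h import *
plan(WASH[0],.10,YS,1)
cv2.imwrite('pics/s6.png',cv2.resize(env.snapshot('scene')[120:220,200:320,::-1],None,fx=5,fy=5,interpolation=cv2.INTER_CUBIC))
print(proj('scene',[[*WASH[0],.088]]),'stem tip expected',proj('scene',[[*WASH[0],.103],[*WASH[0],.198]]))
"
```

```text
tilt corr [-0.004 -0.     0.002] t 7.05 pos [0.5013 0.2127 0.1828] yaw 25.43 F [-1.  -0.  -0.9] open 0.0411
call 0 dx -0.11 dy 0.06 dz 8.28 az 0.002
[[250.68311181 177.34034437]] stem tip expected [[250.3299674  172.1107266 ]
 [248.02105913 137.38058836]]
```

View pics/s6.png

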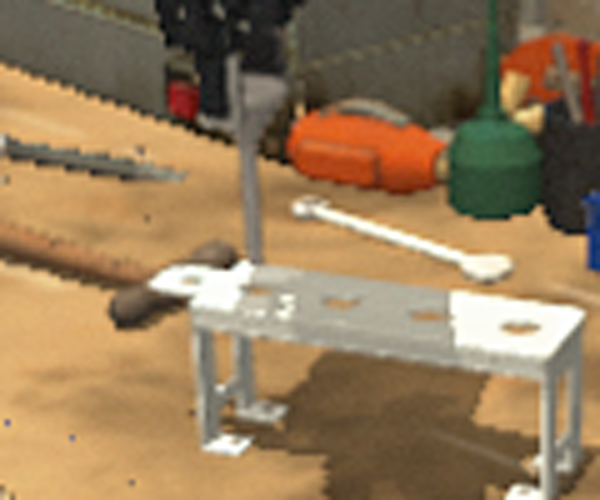

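Request:
jog_arm(
  increments=[
    {"dx": 0, "dy": 0.05, "dz": 1.2, "ax": 0, "ay": 0, "az": 0, "claw": 3},
    {"dx": 0, "dy": 0.05, "dz": 2.8, "ax": 0, "ay": 0, "az": 0, "claw": 3},
    {"dx": 0, "dy": 0.05, "dz": 4.6, "ax": 0, "ay": 0, "az": 0, "claw": 3},
    {"dx": 0, "dy": 0.05, "dz": 6.2, "ax": 0, "ay": 0, "az": 0, "claw": 3},
    {"dx": 0, "dy": 0.05, "dz": 7.2, "ax": 0, "ay": 0, "az": 0, "claw": 3},
  ],
)

```text
time_s: 7.52
tool_pos: [0.5021, 0.2133, 0.1108]
ee_rot: [0.534, 0.845, -0.001, -0.001]
force: [-0.0, -0.2, -1.9]
opening: 0.0408
```

Request:
jog_arm(
  increments=[
    {"dx": 0, "dy": 0, "dz": 0.2, "ax": 0, "ay": 0, "az": 0, "claw": 3},
    {"dx": 0, "dy": 0, "dz": 0.6, "ax": 0, "ay": 0, "az": 0, "claw": 3},
    {"dx": 0, "dy": 0, "dz": 0.9, "ax": 0, "ay": 0, "az": 0, "claw": 3},
    {"dx": 0, "dy": 0, "dz": 1.2, "ax": 0, "ay": 0, "az": 0, "claw": 3},
    {"dx": 0, "dy": 0, "dz": 1.3, "ax": 0, "ay": 0, "az": 0, "claw": 3},
  ],
)

```text
time_s: 7.93
tool_pos: [0.503, 0.2138, 0.1]
ee_rot: [0.534, 0.845, 0.0, 0.0]
force: [-0.0, -0.2, -2.2]
opening: 0.041
```

```bash
python3 -c "
from h import *
plan(WASH[0],.093,YS,1)
cv2.imwrite('pics/s7.png',cv2.resize(env.snapshot('scene')[120:220,200:320,::-1],None,fx=5,fy=5,interpolation=cv2.INTER_CUBIC))
"
```

```text
tilt corr [0.001 0.    0.002] t 7.93 pos [0.503  0.2138 0.1   ] yaw 25.43 F [-0.  -0.2 -2.2] open 0.041
call 0 dx -0.13 dy -0.14 dz 0.70 az 0.002
```

View pics/s7.png

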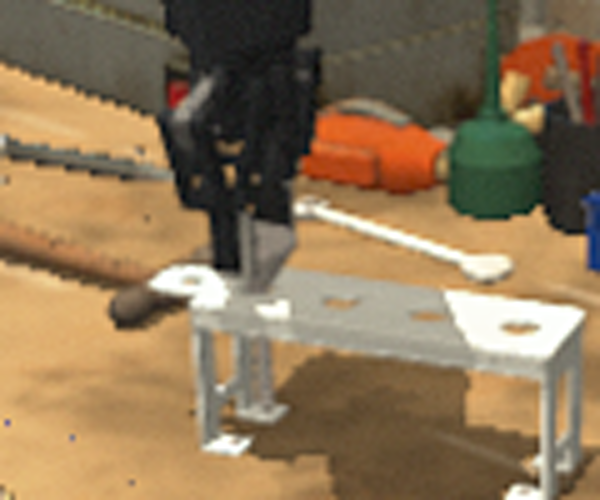

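Request:
jog_arm(
  increments=[
    {"dx": -0.1, "dy": -0.1, "dz": 0.2, "ax": 0, "ay": 0, "az": 0, "claw": 3},
    {"dx": -0.12, "dy": -0.12, "dz": 0.4, "ax": 0, "ay": 0, "az": 0, "claw": 3},
    {"dx": -0.12, "dy": -0.12, "dz": 0.6, "ax": 0, "ay": 0, "az": 0, "claw": 3},
    {"dx": -0.12, "dy": -0.12, "dz": 0.7, "ax": 0, "ay": 0, "az": 0, "claw": 3},
    {"dx": -0.12, "dy": -0.12, "dz": 0.7, "ax": 0, "ay": 0, "az": 0, "claw": 3},
  ],
)

```text
time_s: 8.4
tool_pos: [0.5021, 0.2126, 0.0928]
ee_rot: [0.534, 0.846, 0.0, -0.0]
force: [-0.3, 1.0, -1.1]
opening: 0.0409
```

```bash
python3 -c "
from h import *
plan(WASH[0],.093,YS,1)"
```

```text
tilt corr [ 0.    -0.001  0.003] t 8.4 pos [0.5021 0.2126 0.0928] yaw 25.46 F [-0.3  1.  -1.1] open 0.0409
call 0 dx -0.06 dy -0.01 dz -0.02 az 0.003
```

Request:
jog_arm(
  increments=[
    {"dx": 0, "dy": 0, "dz": 0.1, "ax": 0, "ay": 0, "az": 0, "claw": 3},
    {"dx": 0, "dy": 0, "dz": 0.1, "ax": 0, "ay": 0, "az": 0, "claw": 5},
    {"dx": 0, "dy": 0, "dz": 0.1, "ax": 0, "ay": 0, "az": 0, "claw": 6.5},
    {"dx": 0, "dy": 0, "dz": 0.1, "ax": 0, "ay": 0, "az": 0, "claw": 7},
    {"dx": 0, "dy": 0, "dz": 0, "ax": 0, "ay": 0, "az": 0, "claw": 7},
  ],
)

```text
time_s: 8.82
tool_pos: [0.5023, 0.2118, 0.0928]
ee_rot: [0.534, 0.845, -0.0, 0.0]
force: [0.0, 0.1, 0.3]
opening: 0.0704
```

Request:
jog_arm(
  increments=[
    {"dx": 0, "dy": 0, "dz": -1, "ax": 0, "ay": 0, "az": 0, "claw": 7},
    {"dx": 0, "dy": 0, "dz": -2.5, "ax": 0, "ay": 0, "az": 0, "claw": 7},
    {"dx": 0, "dy": 0, "dz": -4.5, "ax": 0, "ay": 0, "az": 0, "claw": 7},
    {"dx": 0, "dy": 0, "dz": -6, "ax": 0, "ay": 0, "az": 0, "claw": 7},
    {"dx": 0, "dy": 0, "dz": -6.5, "ax": 0, "ay": 0, "az": 0, "claw": 7},
  ],
)

```text
time_s: 9.23
tool_pos: [0.5035, 0.2129, 0.1608]
ee_rot: [0.534, 0.845, 0.002, 0.001]
force: [0.5, 0.5, 0.3]
opening: 0.0699
```

```bash
python3 -c "
from h import *
plan(WOOD[1],.16,YW,4); plan(WOOD[1],.16,YW,3)
cv2.imwrite('pics/s8.png',cv2.resize(env.snapshot('scene')[120:220,200:320,::-1],None,fx=5,fy=5,interpolation=cv2.INTER_CUBIC))
print(env.boxes_of('scene','valve_1'))
"
```

```text
tilt corr  t 9.23 pos [0.5035 0.2129 0.1608] yaw 25.44 F [0.5 0.5 0.3] open 0.0699
call 0 dx -10.53 dy -6.07 dz 0.02 az -0.206
call 1 dx -9.07 dy -8.09 dz 0.02 az -0.206
call 2 dx -7.22 dy -9.78 dz 0.02 az -0.206
call 3 dx -5.07 dy -11.05 dz 0.02 az -0.206
tilt corr  t 9.23 pos [0.5035 0.2129 0.1608] yaw 25.44 F [0.5 0.5 0.3] open 0.0699
call 0 dx -14.04 dy -8.09 dz 0.03 az -0.274
call 1 dx -11.32 dy -11.59 dz 0.03 az -0.274
call 2 dx -7.76 dy -14.23 dz 0.03 az -0.274
[{'location': [0.4592, -0.2759, 0.1025], 'p': 0.88}, {'location': [0.5104, -0.2883, 0.1052], 'p': 0.83}, {'location': [0.5545, -0.3024, 0.1073], 'p': 0.69}, {'location': [0.4989, 0.212, 0.104], 'p': 0.58}]
```

View pics/s8.png

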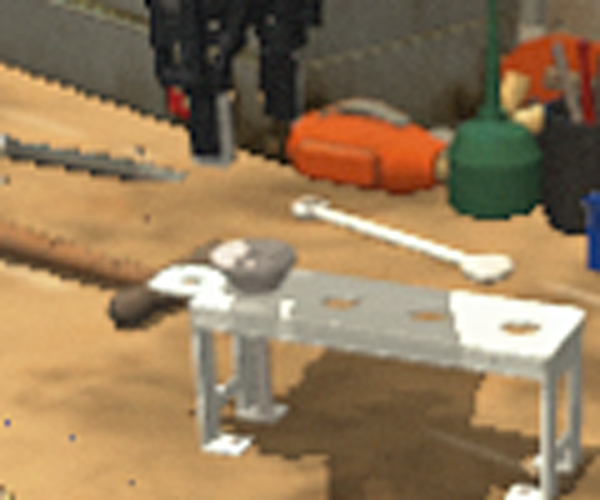

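Valve 1 is seated upright in hole 1, its head at about (254,262). I'm returning for valve 2.

Request:
jog_arm(
  increments=[
    {"dx": -1.5, "dy": -0.9, "dz": 0, "ax": 0, "ay": 0, "az": -0.03, "claw": 7},
    {"dx": -4.5, "dy": -2.6, "dz": 0, "ax": 0, "ay": 0, "az": -0.09, "claw": 7},
    {"dx": -7.5, "dy": -4.3, "dz": 0, "ax": 0, "ay": 0, "az": -0.15, "claw": 7},
    {"dx": -10.7, "dy": -6.2, "dz": 0, "ax": 0, "ay": 0, "az": -0.21, "claw": 7},
    {"dx": -14, "dy": -8.1, "dz": 0, "ax": 0, "ay": 0, "az": -0.274, "claw": 7},
  ],
)

```text
time_s: 9.75
tool_pos: [0.4881, 0.0496, 0.1569]
ee_rot: [0.412, 0.911, -0.0, -0.001]
force: [0.8, 0.1, 0.3]
opening: 0.0702
```

Request:
jog_arm(
  increments=[
    {"dx": -2.3, "dy": -2.3, "dz": 0, "ax": 0, "ay": 0, "az": -0.055, "claw": 7},
    {"dx": -4.6, "dy": -4.6, "dz": 0, "ax": 0, "ay": 0, "az": -0.11, "claw": 7},
    {"dx": -6.8, "dy": -6.9, "dz": 0, "ax": 0, "ay": 0, "az": -0.165, "claw": 7},
    {"dx": -9, "dy": -9.2, "dz": 0, "ax": 0, "ay": 0, "az": -0.22, "claw": 7},
    {"dx": -11.3, "dy": -11.6, "dz": 0, "ax": 0, "ay": 0, "az": -0.274, "claw": 7},
  ],
)

```text
time_s: 10.17
tool_pos: [0.4751, -0.1119, 0.157]
ee_rot: [0.284, 0.959, 0.0, -0.001]
force: [0.0, 0.3, 0.7]
opening: 0.0701
```

Request:
jog_arm(
  increments=[
    {"dx": -1.7, "dy": -3.1, "dz": 0, "ax": 0, "ay": 0, "az": -0.06, "claw": 7},
    {"dx": -3.5, "dy": -6.4, "dz": 0, "ax": 0, "ay": 0, "az": -0.12, "claw": 7},
    {"dx": -5.5, "dy": -10, "dz": 0, "ax": 0, "ay": 0, "az": -0.19, "claw": 7},
    {"dx": -7.1, "dy": -13, "dz": 0, "ax": 0, "ay": 0, "az": -0.25, "claw": 7},
    {"dx": -7.8, "dy": -14.2, "dz": 0, "ax": 0, "ay": 0, "az": -0.274, "claw": 7},
  ],
)

```text
time_s: 10.58
tool_pos: [0.4615, -0.278, 0.1564]
ee_rot: [0.154, 0.988, -0.001, -0.001]
force: [0.7, -0.2, 0.5]
opening: 0.0697
```

```bash
python3 -c "
from h import *
plan(WOOD[1],.092,YW,1);env.snapshot('top');env.snapshot('top')
plan(WOOD[1],.092,YW,1)
"
```

```text
tilt corr [-0.001 -0.002 -0.006] t 10.58 pos [ 0.4615 -0.278   0.1564] yaw 72.27 F [ 0.7 -0.2  0.5] open 0.0697
call 0 dx -0.16 dy 0.70 dz 6.44 az -0.006
tilt corr [ 0.    -0.002 -0.007] t 10.68 pos [ 0.4621 -0.2756  0.1564] yaw 72.17 F [ 0.2  0.2 -0.4] open 0.07
call 0 dx -0.18 dy 0.46 dz 6.44 az -0.007
```

Request:
jog_arm(
  increments=[
    {"dx": -0.17, "dy": 0.44, "dz": 0.8, "ax": 0, "ay": 0, "az": -0.007, "claw": 7},
    {"dx": -0.17, "dy": 0.44, "dz": 1.7, "ax": 0, "ay": 0, "az": -0.007, "claw": 7},
    {"dx": -0.17, "dy": 0.44, "dz": 2.5, "ax": 0, "ay": 0, "az": -0.007, "claw": 7},
    {"dx": -0.17, "dy": 0.44, "dz": 3, "ax": 0, "ay": 0, "az": -0.007, "claw": 7},
    {"dx": -0.17, "dy": 0.44, "dz": 3, "ax": 0, "ay": 0, "az": -0.007, "claw": 7},
  ],
)

```text
time_s: 11.1
tool_pos: [0.466, -0.2668, 0.1262]
ee_rot: [0.147, 0.989, 0.001, -0.001]
force: [0.1, 1.0, -0.7]
opening: 0.07
```

```bash
python3 -c "
from h import *
plan(WOOD[1],.092,YW,1)
"
```

```text
tilt corr [ 0.001 -0.003  0.008] t 11.1 pos [ 0.466  -0.2668  0.1262] yaw 73.05 F [ 0.1  1.  -0.7] open 0.07
call 0 dx -0.07 dy -0.50 dz 3.42 az 0.008
```

```bash
cat >> h.py <<'E'
def settle(n=8):
    P=[]
    for _ in range(n): env.snapshot('top'); P.append(env.observe()["tool_pos"])
    print("settle",np.array(P)[::2].round(4).tolist())
E
python3 -c "
from h import *
settle();plan(WOOD[1],.092,YW,1)
"
```

```text
settle [[0.4664, -0.2673, 0.127], [0.467, -0.268, 0.1279], [0.467, -0.2684, 0.1282], [0.4669, -0.2685, 0.1283]]
tilt corr [-0.     0.001  0.006] t 11.5 pos [ 0.4669 -0.2686  0.1282] yaw 72.92 F [0.7 0.2 0.1] open 0.0705
call 0 dx 0.06 dy -0.36 dz 3.62 az 0.006
```

Request:
jog_arm(
  increments=[
    {"dx": 0.06, "dy": -0.36, "dz": 0.6, "ax": 0, "ay": 0, "az": 0.006, "claw": 7},
    {"dx": 0.06, "dy": -0.36, "dz": 1.6, "ax": 0, "ay": 0, "az": 0.006, "claw": 7},
    {"dx": 0.06, "dy": -0.36, "dz": 2.6, "ax": 0, "ay": 0, "az": 0.006, "claw": 7},
    {"dx": 0.06, "dy": -0.36, "dz": 3.4, "ax": 0, "ay": 0, "az": 0.006, "claw": 6.5},
    {"dx": 0.06, "dy": -0.36, "dz": 3.6, "ax": 0, "ay": 0, "az": 0.006, "claw": 5.5},
  ],
)

```text
time_s: 11.92
tool_pos: [0.4639, -0.2711, 0.0897]
ee_rot: [0.151, 0.988, 0.001, -0.002]
force: [-0.5, -0.0, -0.9]
opening: 0.0556
```

Request:
jog_arm(
  increments=[
    {"dx": 0, "dy": 0, "dz": 0, "ax": 0, "ay": 0, "az": 0, "claw": 4.5},
    {"dx": 0, "dy": 0, "dz": 0, "ax": 0, "ay": 0, "az": 0, "claw": 3.5},
    {"dx": 0, "dy": 0, "dz": 0, "ax": 0, "ay": 0, "az": 0, "claw": 2.5},
    {"dx": 0, "dy": 0, "dz": 0, "ax": 0, "ay": 0, "az": 0, "claw": 2.5},
    {"dx": 0, "dy": 0, "dz": 0, "ax": 0, "ay": 0, "az": 0, "claw": 2.5},
  ],
)

```text
time_s: 12.33
tool_pos: [0.4654, -0.271, 0.0922]
ee_rot: [0.151, 0.989, 0.0, 0.0]
force: [0.3, 2.4, 1.6]
opening: 0.0344
```

Request:
jog_arm(
  increments=[
    {"dx": 0, "dy": 0, "dz": 0, "ax": 0, "ay": 0, "az": 0, "claw": 2.5},
    {"dx": 0, "dy": 0, "dz": 0, "ax": 0, "ay": 0, "az": 0, "claw": 2.5},
  ],
)

```text
time_s: 12.5
tool_pos: [0.4654, -0.2711, 0.0921]
ee_rot: [0.151, 0.989, 0.0, 0.0]
force: [-0.1, 4.2, 1.7]
opening: 0.0351
```

Request:
jog_arm(
  increments=[
    {"dx": 0, "dy": 0, "dz": -0.3, "ax": 0, "ay": 0, "az": 0, "claw": 2.5},
    {"dx": 0, "dy": 0, "dz": -0.8, "ax": 0, "ay": 0, "az": 0, "claw": 2.5},
    {"dx": 0, "dy": 0, "dz": -1.4, "ax": 0, "ay": 0, "az": 0, "claw": 2.5},
    {"dx": 0, "dy": 0, "dz": -2, "ax": 0, "ay": 0, "az": 0, "claw": 2.5},
    {"dx": 0, "dy": 0, "dz": -2, "ax": 0, "ay": 0, "az": 0, "claw": 2.5},
  ],
)

```text
time_s: 12.92
tool_pos: [0.4658, -0.2725, 0.1134]
ee_rot: [0.152, 0.988, -0.001, 0.001]
force: [-0.6, -0.2, -0.7]
opening: 0.0349
```

```bash
python3 -c "
from h import *
settle(3)
plan(WOOD[1],.22,YW,1)
cv2.imwrite('pics/s9.png',cv2.resize(env.snapshot('scene')[150:320,300:500,::-1],None,fx=3.5,fy=3.5))"
```

```text
settle [[0.4655, -0.2724, 0.1128], [0.465, -0.272, 0.112]]
tilt corr [-0.001  0.    -0.001] t 13.07 pos [ 0.465 -0.272  0.112] yaw 72.56 F [-0.4 -0.3 -1.2] open 0.0346
call 0 dx -0.02 dy 0.03 dz -10.80 az -0.001
```

View pics/s9.png

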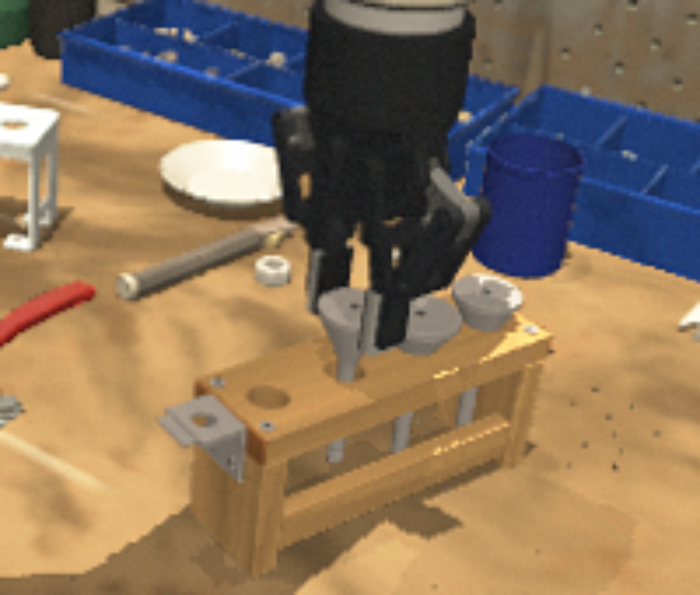

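Request:
jog_arm(
  increments=[
    {"dx": 0, "dy": 0, "dz": -1.5, "ax": 0, "ay": 0, "az": 0, "claw": 2.5},
    {"dx": 0, "dy": 0, "dz": -3.7, "ax": 0, "ay": 0, "az": 0, "claw": 2.5},
    {"dx": 0, "dy": 0, "dz": -6.2, "ax": 0, "ay": 0, "az": 0, "claw": 2.5},
    {"dx": 0, "dy": 0, "dz": -8.7, "ax": 0, "ay": 0, "az": 0, "claw": 2.5},
    {"dx": 0, "dy": 0, "dz": -10.8, "ax": 0, "ay": 0, "az": 0, "claw": 2.5},
  ],
)

```text
time_s: 13.53
tool_pos: [0.4652, -0.2715, 0.2211]
ee_rot: [0.151, 0.989, -0.0, 0.0]
force: [0.4, -1.3, -1.8]
opening: 0.0348
```

```bash
python3 -c "
from h import *
settle()
plan(WASH[1],.22,YS,4)"
```

```text
settle [[0.4674, -0.2722, 0.2249], [0.4657, -0.272, 0.221], [0.4642, -0.2716, 0.2188], [0.4642, -0.2714, 0.2184]]
tilt corr  t 13.93 pos [ 0.4643 -0.2713  0.2185] yaw 72.6 F [ 0.8 -0.4 -0.8] open 0.0344
call 0 dx 1.86 dy 10.90 dz -0.04 az 0.206
call 1 dx 4.05 dy 10.28 dz -0.04 az 0.206
call 2 dx 6.08 dy 9.23 dz -0.04 az 0.206
call 3 dx 7.84 dy 7.79 dz -0.04 az 0.206
```

Request:
jog_arm(
  increments=[
    {"dx": 0.2, "dy": 1, "dz": 0, "ax": 0, "ay": 0, "az": 0.02, "claw": 2.5},
    {"dx": 0.5, "dy": 3, "dz": 0, "ax": 0, "ay": 0, "az": 0.06, "claw": 2.5},
    {"dx": 0.9, "dy": 5.3, "dz": 0, "ax": 0, "ay": 0, "az": 0.1, "claw": 2.5},
    {"dx": 1.4, "dy": 8, "dz": 0, "ax": 0, "ay": 0, "az": 0.15, "claw": 2.5},
    {"dx": 1.86, "dy": 10.9, "dz": 0, "ax": 0, "ay": 0, "az": 0.206, "claw": 2.5},
  ],
)

```text
time_s: 14.35
tool_pos: [0.4793, -0.1615, 0.2189]
ee_rot: [0.254, 0.967, 0.0, -0.001]
force: [1.1, -0.0, -2.0]
opening: 0.0348
```

Request:
jog_arm(
  increments=[
    {"dx": 0.81, "dy": 2.06, "dz": 0, "ax": 0, "ay": 0, "az": 0.04, "claw": 2.5},
    {"dx": 1.62, "dy": 4.1, "dz": 0, "ax": 0, "ay": 0, "az": 0.08, "claw": 2.5},
    {"dx": 2.43, "dy": 6.17, "dz": 0, "ax": 0, "ay": 0, "az": 0.12, "claw": 2.5},
    {"dx": 3.24, "dy": 8.2, "dz": 0, "ax": 0, "ay": 0, "az": 0.16, "claw": 2.5},
    {"dx": 4.05, "dy": 10.28, "dz": 0, "ax": 0, "ay": 0, "az": 0.206, "claw": 2.5},
  ],
)

```text
time_s: 14.77
tool_pos: [0.4943, -0.0515, 0.219]
ee_rot: [0.351, 0.936, -0.0, -0.001]
force: [0.1, -0.1, -1.9]
opening: 0.0347
```

Request:
jog_arm(
  increments=[
    {"dx": 1.22, "dy": 1.85, "dz": 0, "ax": 0, "ay": 0, "az": 0.04, "claw": 2.5},
    {"dx": 2.43, "dy": 3.7, "dz": 0, "ax": 0, "ay": 0, "az": 0.08, "claw": 2.5},
    {"dx": 3.65, "dy": 5.54, "dz": 0, "ax": 0, "ay": 0, "az": 0.12, "claw": 2.5},
    {"dx": 4.86, "dy": 7.4, "dz": 0, "ax": 0, "ay": 0, "az": 0.16, "claw": 2.5},
    {"dx": 6.08, "dy": 9.23, "dz": 0, "ax": 0, "ay": 0, "az": 0.206, "claw": 2.5},
  ],
)

```text
time_s: 15.18
tool_pos: [0.5091, 0.058, 0.219]
ee_rot: [0.446, 0.895, -0.0, -0.001]
force: [0.6, 0.1, -0.5]
opening: 0.0348
```

Request:
jog_arm(
  increments=[
    {"dx": 2, "dy": 2, "dz": 0, "ax": 0, "ay": 0, "az": 0.05, "claw": 2.5},
    {"dx": 4.1, "dy": 4.1, "dz": 0, "ax": 0, "ay": 0, "az": 0.1, "claw": 2.5},
    {"dx": 6, "dy": 6, "dz": 0, "ax": 0, "ay": 0, "az": 0.15, "claw": 2.5},
    {"dx": 7.3, "dy": 7.3, "dz": 0, "ax": 0, "ay": 0, "az": 0.19, "claw": 2.5},
    {"dx": 7.84, "dy": 7.79, "dz": 0, "ax": 0, "ay": 0, "az": 0.206, "claw": 2.5},
  ],
)

```text
time_s: 15.6
tool_pos: [0.5234, 0.1704, 0.2191]
ee_rot: [0.533, 0.846, 0.0, -0.001]
force: [0.2, -0.4, -1.2]
opening: 0.0347
```

```bash
python3 -c "
from h import *
settle()
plan(WASH[1],.18,YS,1); print(env.observe()['q'].round(2))"
```

```text
settle [[0.5233, 0.1706, 0.2191], [0.5235, 0.167, 0.2189], [0.524, 0.1654, 0.2191], [0.5242, 0.1651, 0.2195]]
tilt corr [-0.001  0.    -0.   ] t 16.0 pos [0.5242 0.1652 0.2196] yaw 25.29 F [ 0.3 -0.3 -1.7] open 0.0344
call 0 dx 0.17 dy 0.01 dz 3.96 az -0.000
[ 0.23  0.43 -0.75  1.82  0.34  1.02 -0.22]
```

Request:
jog_arm(
  increments=[
    {"dx": 0.16, "dy": 0, "dz": 0.5, "ax": 0, "ay": 0, "az": 0, "claw": 2.5},
    {"dx": 0.16, "dy": 0, "dz": 1.5, "ax": 0, "ay": 0, "az": 0, "claw": 2.5},
    {"dx": 0.16, "dy": 0, "dz": 2.6, "ax": 0, "ay": 0, "az": 0, "claw": 2.5},
    {"dx": 0.16, "dy": 0, "dz": 3.3, "ax": 0, "ay": 0, "az": 0, "claw": 2.5},
    {"dx": 0.16, "dy": 0, "dz": 3.5, "ax": 0, "ay": 0, "az": 0, "claw": 2.5},
  ],
)

```text
time_s: 16.42
tool_pos: [0.5224, 0.1673, 0.1826]
ee_rot: [0.535, 0.845, -0.001, -0.001]
force: [0.1, 0.3, -1.2]
opening: 0.0347
```

```bash
python3 -c "
from h import *
settle(6)
plan(WASH[1],.10,YS,1);z=env.observe()['tool_pos'][2]
cv2.imwrite('pics/s10.png',cv2.resize(env.snapshot('scene')[120:220,200:320,::-1],None,fx=5,fy=5,interpolation=cv2.INTER_CUBIC))
print('stem tip, head expected in crop',(proj('scene',[[*WASH[1],z+.0135-.095],[*WASH[1],z+.016]])-[200,120])*5)
"
```

```text
settle [[0.5226, 0.1675, 0.1831], [0.5234, 0.1681, 0.1845], [0.5237, 0.1682, 0.1852]]
tilt corr [0.001 0.    0.002] t 16.72 pos [0.5237 0.1682 0.1853] yaw 25.39 F [ 1.3  1.2 -0.5] open 0.035
call 0 dx -0.12 dy -0.07 dz 8.53 az 0.002
stem tip, head expected in crop [[337.73360056 271.57717811]
 [329.46807178  91.0312942 ]]
```

View pics/s10.png

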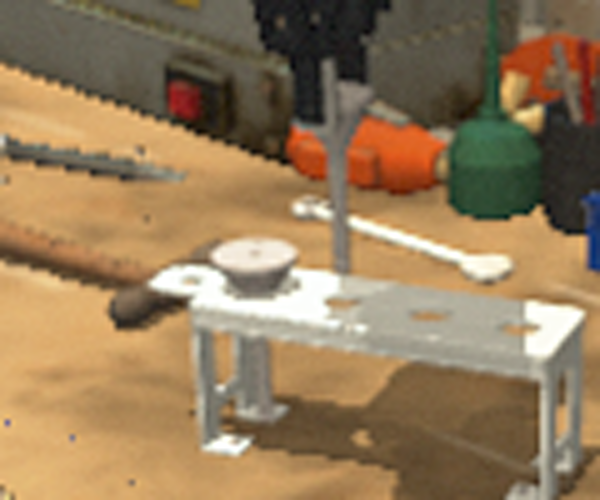

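Valve 1 is upright at (254,262). Valve 2's stem tip is at (343,272), about 1 px from where I expected it, over hole 2. Lowering.

Request:
jog_arm(
  increments=[
    {"dx": 0, "dy": 0, "dz": 1.2, "ax": 0, "ay": 0, "az": 0, "claw": 2.5},
    {"dx": 0, "dy": 0, "dz": 3, "ax": 0, "ay": 0, "az": 0, "claw": 2.5},
    {"dx": 0, "dy": 0, "dz": 5, "ax": 0, "ay": 0, "az": 0, "claw": 2.5},
    {"dx": 0, "dy": -0.05, "dz": 7, "ax": 0, "ay": 0, "az": 0, "claw": 2.5},
    {"dx": 0, "dy": -0.05, "dz": 8, "ax": 0, "ay": 0, "az": 0, "claw": 2.5},
  ],
)

```text
time_s: 17.18
tool_pos: [0.5216, 0.1669, 0.1021]
ee_rot: [0.535, 0.845, -0.001, -0.001]
force: [0.6, 0.1, -2.2]
opening: 0.0348
```

```bash
python3 -c "
from h import *
settle(6)
plan(WASH[1],.093,YS,1)
cv2.imwrite('pics/s11.png',cv2.resize(env.snapshot('scene')[120:220,200:320,::-1],None,fx=5,fy=5,interpolation=cv2.INTER_CUBIC))
"
```

```text
settle [[0.521, 0.1667, 0.1012], [0.5226, 0.1678, 0.1042], [0.5237, 0.1683, 0.1057]]
tilt corr [0.002 0.    0.001] t 17.48 pos [0.5238 0.1682 0.1059] yaw 25.38 F [ 0.9  0.6 -2.2] open 0.0348
call 0 dx -0.12 dy -0.08 dz 1.29 az 0.001
```

View pics/s11.png

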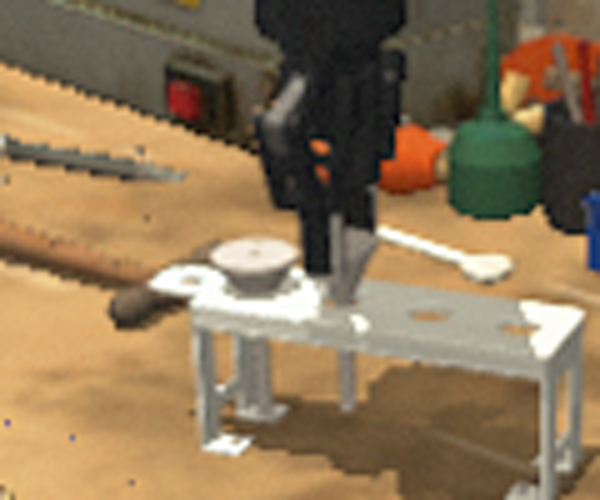

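Request:
jog_arm(
  increments=[
    {"dx": -0.05, "dy": -0.05, "dz": 0.4, "ax": 0, "ay": 0, "az": 0, "claw": 2.5},
    {"dx": -0.1, "dy": -0.05, "dz": 0.8, "ax": 0, "ay": 0, "az": 0, "claw": 2.5},
    {"dx": -0.1, "dy": -0.05, "dz": 1.2, "ax": 0, "ay": 0, "az": 0, "claw": 2.5},
    {"dx": -0.1, "dy": -0.05, "dz": 1.3, "ax": 0, "ay": 0, "az": 0, "claw": 2.5},
    {"dx": -0.1, "dy": -0.05, "dz": 1.3, "ax": 0, "ay": 0, "az": 0, "claw": 2.5},
  ],
)

```text
time_s: 17.95
tool_pos: [0.5235, 0.1678, 0.092]
ee_rot: [0.534, 0.845, 0.001, 0.0]
force: [1.6, 3.3, 0.0]
opening: 0.0352
```

Request:
jog_arm(
  increments=[
    {"dx": 0, "dy": 0, "dz": 0.1, "ax": 0, "ay": 0, "az": 0, "claw": 2.5},
    {"dx": 0, "dy": 0, "dz": 0.1, "ax": 0, "ay": 0, "az": 0, "claw": 4},
    {"dx": 0, "dy": 0, "dz": 0.1, "ax": 0, "ay": 0, "az": 0, "claw": 5.5},
    {"dx": 0, "dy": 0, "dz": 0.1, "ax": 0, "ay": 0, "az": 0, "claw": 7},
    {"dx": 0, "dy": 0, "dz": 0, "ax": 0, "ay": 0, "az": 0, "claw": 7},
  ],
)

```text
time_s: 18.37
tool_pos: [0.5226, 0.1657, 0.0914]
ee_rot: [0.535, 0.845, -0.001, -0.0]
force: [0.2, 0.1, -0.8]
opening: 0.0699
```

Request:
jog_arm(
  increments=[
    {"dx": 0, "dy": 0, "dz": -1, "ax": 0, "ay": 0, "az": 0, "claw": 7},
    {"dx": 0, "dy": 0, "dz": -2.5, "ax": 0, "ay": 0, "az": 0, "claw": 7},
    {"dx": 0, "dy": 0, "dz": -4.5, "ax": 0, "ay": 0, "az": 0, "claw": 7},
    {"dx": 0, "dy": 0, "dz": -6, "ax": 0, "ay": 0, "az": 0, "claw": 7},
    {"dx": 0, "dy": 0, "dz": -6.5, "ax": 0, "ay": 0, "az": 0, "claw": 7},
  ],
)

```text
time_s: 18.78
tool_pos: [0.5242, 0.1671, 0.1597]
ee_rot: [0.535, 0.845, 0.001, 0.001]
force: [1.1, 0.3, -0.8]
opening: 0.07
```

```bash
python3 -c "
from h import *
settle(4)
plan(WOOD[2],.155,YW,3)
cv2.imwrite('pics/s12.png',cv2.resize(env.snapshot('scene')[120:220,200:320,::-1],None,fx=5,fy=5,interpolation=cv2.INTER_CUBIC))
"
```

```text
settle [[0.5242, 0.167, 0.1595], [0.5231, 0.1662, 0.1571]]
tilt corr  t 18.98 pos [0.5226 0.1661 0.1564] yaw 25.36 F [-0.8 -0.4  0.8] open 0.0702
call 0 dx -13.50 dy -6.76 dz 0.05 az -0.275
call 1 dx -11.16 dy -10.17 dz 0.05 az -0.275
call 2 dx -7.98 dy -12.81 dz 0.05 az -0.275
```

View pics/s12.png

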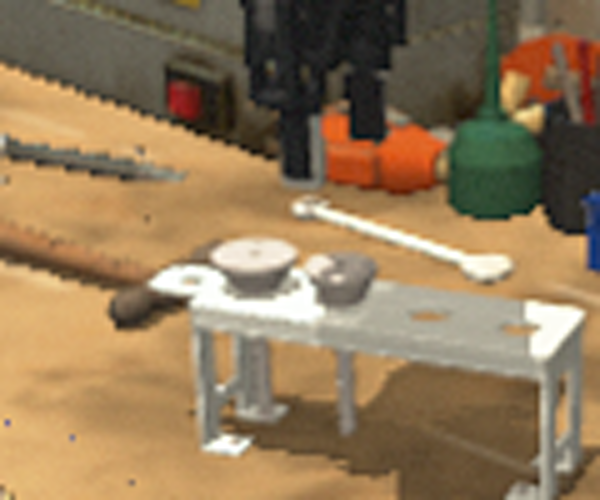

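Both valves are seated, No. 2 at (340,275). Valve 3 is next.

Request:
jog_arm(
  increments=[
    {"dx": -1.5, "dy": -0.75, "dz": 0, "ax": 0, "ay": 0, "az": -0.03, "claw": 7},
    {"dx": -4.3, "dy": -2.15, "dz": 0, "ax": 0, "ay": 0, "az": -0.09, "claw": 7},
    {"dx": -7.3, "dy": -3.65, "dz": 0, "ax": 0, "ay": 0, "az": -0.15, "claw": 7},
    {"dx": -10.4, "dy": -5.2, "dz": 0, "ax": 0, "ay": 0, "az": -0.21, "claw": 7},
    {"dx": -13.5, "dy": -6.76, "dz": 0, "ax": 0, "ay": 0, "az": -0.275, "claw": 7},
  ],
)

```text
time_s: 19.45
tool_pos: [0.5189, 0.0144, 0.1558]
ee_rot: [0.412, 0.911, -0.0, -0.001]
force: [0.3, 0.1, -0.2]
opening: 0.07
```

Request:
jog_arm(
  increments=[
    {"dx": -2.23, "dy": -2.03, "dz": 0, "ax": 0, "ay": 0, "az": -0.055, "claw": 7},
    {"dx": -4.46, "dy": -4.07, "dz": 0, "ax": 0, "ay": 0, "az": -0.11, "claw": 7},
    {"dx": -6.7, "dy": -6.1, "dz": 0, "ax": 0, "ay": 0, "az": -0.165, "claw": 7},
    {"dx": -8.93, "dy": -8.14, "dz": 0, "ax": 0, "ay": 0, "az": -0.22, "claw": 7},
    {"dx": -11.16, "dy": -10.17, "dz": 0, "ax": 0, "ay": 0, "az": -0.275, "claw": 7},
  ],
)

```text
time_s: 19.87
tool_pos: [0.5157, -0.1367, 0.1559]
ee_rot: [0.284, 0.959, 0.0, -0.001]
force: [0.6, -0.4, -0.4]
opening: 0.0697
```

Request:
jog_arm(
  increments=[
    {"dx": -1.8, "dy": -2.9, "dz": 0, "ax": 0, "ay": 0, "az": -0.06, "claw": 7},
    {"dx": -3.7, "dy": -6, "dz": 0, "ax": 0, "ay": 0, "az": -0.12, "claw": 7},
    {"dx": -5.6, "dy": -9, "dz": 0, "ax": 0, "ay": 0, "az": -0.19, "claw": 7},
    {"dx": -7.2, "dy": -11.6, "dz": 0, "ax": 0, "ay": 0, "az": -0.25, "claw": 7},
    {"dx": -7.98, "dy": -12.81, "dz": 0, "ax": 0, "ay": 0, "az": -0.275, "claw": 7},
  ],
)

```text
time_s: 20.28
tool_pos: [0.5117, -0.2914, 0.1551]
ee_rot: [0.152, 0.988, -0.0, -0.001]
force: [-0.0, -0.7, -0.1]
opening: 0.0697
```

```bash
python3 -c "
from h import *
settle(10)
plan(WOOD[2],.092,YW,1)
"
```

```text
settle [[0.5116, -0.293, 0.1549], [0.5125, -0.2871, 0.1554], [0.5133, -0.2844, 0.1562], [0.5137, -0.2842, 0.1567], [0.5138, -0.2847, 0.157]]
tilt corr [-0.     0.     0.003] t 20.78 pos [ 0.5138 -0.285   0.157 ] yaw 72.75 F [-0.8 -0.3  0.2] open 0.0698
call 0 dx 0.02 dy -0.19 dz 6.50 az 0.003
```

Request:
jog_arm(
  increments=[
    {"dx": 0, "dy": -0.19, "dz": 1.3, "ax": 0, "ay": 0, "az": 0, "claw": 7},
    {"dx": 0, "dy": -0.19, "dz": 3, "ax": 0, "ay": 0, "az": 0, "claw": 7},
    {"dx": 0, "dy": -0.19, "dz": 4.6, "ax": 0, "ay": 0, "az": 0, "claw": 7},
    {"dx": 0, "dy": -0.19, "dz": 6, "ax": 0, "ay": 0, "az": 0, "claw": 6.5},
    {"dx": 0, "dy": -0.19, "dz": 6.5, "ax": 0, "ay": 0, "az": 0, "claw": 6},
  ],
)

```text
time_s: 21.2
tool_pos: [0.5114, -0.2874, 0.0891]
ee_rot: [0.151, 0.989, 0.001, -0.002]
force: [0.1, -0.4, -0.9]
opening: 0.0601
```

Request:
jog_arm(
  increments=[
    {"dx": 0, "dy": 0, "dz": 0, "ax": 0, "ay": 0, "az": 0, "claw": 5.5},
    {"dx": 0, "dy": 0, "dz": 0, "ax": 0, "ay": 0, "az": 0, "claw": 4.5},
    {"dx": 0, "dy": 0, "dz": 0, "ax": 0, "ay": 0, "az": 0, "claw": 3.5},
    {"dx": 0, "dy": 0, "dz": 0, "ax": 0, "ay": 0, "az": 0, "claw": 3},
    {"dx": 0, "dy": 0, "dz": 0, "ax": 0, "ay": 0, "az": 0, "claw": 3},
  ],
)

```text
time_s: 21.62
tool_pos: [0.5139, -0.2868, 0.0928]
ee_rot: [0.15, 0.989, 0.0, 0.001]
force: [0.5, 4.8, 1.8]
opening: 0.041
```

Request:
jog_arm(
  increments=[
    {"dx": 0, "dy": 0, "dz": 0, "ax": 0, "ay": 0, "az": 0, "claw": 3},
    {"dx": 0, "dy": 0, "dz": 0, "ax": 0, "ay": 0, "az": 0, "claw": 3},
  ],
)

```text
time_s: 21.78
tool_pos: [0.5139, -0.2868, 0.0927]
ee_rot: [0.15, 0.989, 0.001, 0.001]
force: [0.6, 5.0, 2.1]
opening: 0.0408
```

Request:
jog_arm(
  increments=[
    {"dx": 0, "dy": 0, "dz": -0.3, "ax": 0, "ay": 0, "az": 0, "claw": 3},
    {"dx": 0, "dy": 0, "dz": -0.8, "ax": 0, "ay": 0, "az": 0, "claw": 3},
    {"dx": 0, "dy": 0, "dz": -1.4, "ax": 0, "ay": 0, "az": 0, "claw": 3},
    {"dx": 0, "dy": 0, "dz": -2, "ax": 0, "ay": 0, "az": 0, "claw": 3},
    {"dx": 0, "dy": 0, "dz": -2, "ax": 0, "ay": 0, "az": 0, "claw": 3},
  ],
)

```text
time_s: 22.2
tool_pos: [0.5135, -0.2891, 0.1134]
ee_rot: [0.151, 0.988, -0.001, 0.001]
force: [0.7, -0.8, -0.8]
opening: 0.0408
```

```bash
python3 -c "
from h import *
settle(4)
plan(WOOD[2],.22,YW,1)
cv2.imwrite('pics/s13.png',cv2.resize(env.snapshot('scene')[150:320,300:500,::-1],None,fx=3.5,fy=3.5))"
```

```text
settle [[0.5132, -0.2889, 0.1128], [0.5127, -0.2884, 0.1119]]
tilt corr [-0. -0.  0.] t 22.4 pos [ 0.5126 -0.2883  0.1117] yaw 72.63 F [-0.4  0.3 -1.5] open 0.0413
call 0 dx 0.01 dy 0.16 dz -10.83 az 0.000
```

View pics/s13.png

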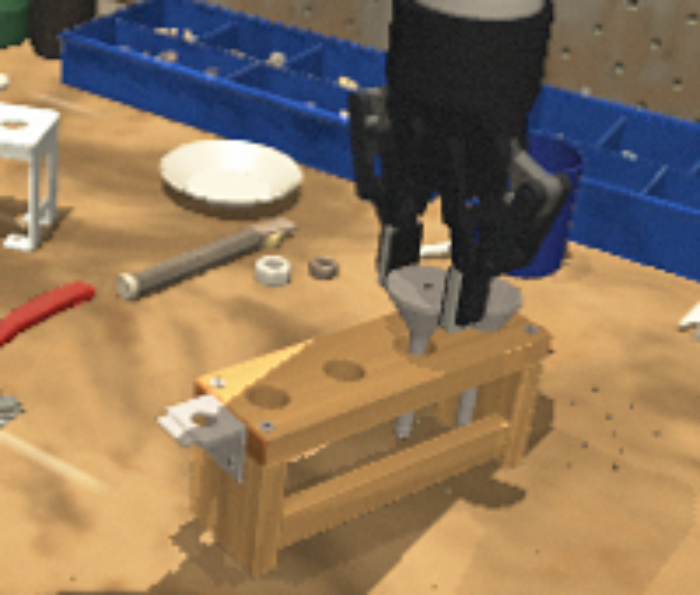

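Request:
jog_arm(
  increments=[
    {"dx": 0, "dy": 0, "dz": -1.5, "ax": 0, "ay": 0, "az": 0, "claw": 3},
    {"dx": 0, "dy": 0, "dz": -3.7, "ax": 0, "ay": 0, "az": 0, "claw": 3},
    {"dx": 0, "dy": 0, "dz": -6.2, "ax": 0, "ay": 0, "az": 0, "claw": 3},
    {"dx": 0, "dy": 0, "dz": -8.7, "ax": 0, "ay": 0, "az": 0, "claw": 3},
    {"dx": 0, "dy": 0, "dz": -10.8, "ax": 0, "ay": 0, "az": 0, "claw": 3},
  ],
)

```text
time_s: 22.87
tool_pos: [0.5134, -0.2877, 0.2225]
ee_rot: [0.151, 0.989, -0.0, 0.001]
force: [0.6, -1.0, -1.6]
opening: 0.0407
```

```bash
python3 -c "
from h import *
settle()
plan(WASH[2],.22,YS,4)"
```

```text
settle [[0.5156, -0.2883, 0.2266], [0.5139, -0.2882, 0.2223], [0.5123, -0.288, 0.2195], [0.512, -0.2878, 0.2187]]
tilt corr  t 23.27 pos [ 0.5122 -0.2878  0.2187] yaw 72.65 F [-0.6 -0.4 -1. ] open 0.0409
call 0 dx 2.27 dy 10.01 dz -0.03 az 0.207
call 1 dx 4.28 dy 9.34 dz -0.03 az 0.207
call 2 dx 6.10 dy 8.26 dz -0.03 az 0.207
call 3 dx 7.66 dy 6.83 dz -0.03 az 0.207
```

Request:
jog_arm(
  increments=[
    {"dx": 0.2, "dy": 1, "dz": 0, "ax": 0, "ay": 0, "az": 0.02, "claw": 3},
    {"dx": 0.6, "dy": 2.8, "dz": 0, "ax": 0, "ay": 0, "az": 0.06, "claw": 3},
    {"dx": 1.1, "dy": 5, "dz": 0, "ax": 0, "ay": 0, "az": 0.1, "claw": 3},
    {"dx": 1.7, "dy": 7.5, "dz": 0, "ax": 0, "ay": 0, "az": 0.15, "claw": 3},
    {"dx": 2.27, "dy": 10, "dz": 0, "ax": 0, "ay": 0, "az": 0.207, "claw": 3},
  ],
)

```text
time_s: 23.68
tool_pos: [0.5205, -0.1848, 0.2189]
ee_rot: [0.254, 0.967, 0.0, -0.001]
force: [-0.3, -0.2, -0.9]
opening: 0.0408
```

Request:
jog_arm(
  increments=[
    {"dx": 0.86, "dy": 1.87, "dz": 0, "ax": 0, "ay": 0, "az": 0.04, "claw": 3},
    {"dx": 1.71, "dy": 3.74, "dz": 0, "ax": 0, "ay": 0, "az": 0.08, "claw": 3},
    {"dx": 2.57, "dy": 5.6, "dz": 0, "ax": 0, "ay": 0, "az": 0.12, "claw": 3},
    {"dx": 3.42, "dy": 7.47, "dz": 0, "ax": 0, "ay": 0, "az": 0.16, "claw": 3},
    {"dx": 4.28, "dy": 9.34, "dz": 0, "ax": 0, "ay": 0, "az": 0.207, "claw": 3},
  ],
)

```text
time_s: 24.1
tool_pos: [0.5288, -0.0822, 0.219]
ee_rot: [0.352, 0.936, -0.0, -0.001]
force: [0.2, -0.4, -0.6]
opening: 0.0408
```

Request:
jog_arm(
  increments=[
    {"dx": 1.22, "dy": 1.65, "dz": 0, "ax": 0, "ay": 0, "az": 0.04, "claw": 3},
    {"dx": 2.44, "dy": 3.3, "dz": 0, "ax": 0, "ay": 0, "az": 0.08, "claw": 3},
    {"dx": 3.66, "dy": 4.96, "dz": 0, "ax": 0, "ay": 0, "az": 0.12, "claw": 3},
    {"dx": 4.88, "dy": 6.6, "dz": 0, "ax": 0, "ay": 0, "az": 0.16, "claw": 3},
    {"dx": 6.1, "dy": 8.26, "dz": 0, "ax": 0, "ay": 0, "az": 0.207, "claw": 3},
  ],
)

```text
time_s: 24.52
tool_pos: [0.537, 0.02, 0.219]
ee_rot: [0.446, 0.895, -0.0, -0.001]
force: [0.0, -0.1, -2.0]
opening: 0.0409
```

Request:
jog_arm(
  increments=[
    {"dx": 1.9, "dy": 1.7, "dz": 0, "ax": 0, "ay": 0, "az": 0.05, "claw": 3},
    {"dx": 3.9, "dy": 3.5, "dz": 0, "ax": 0, "ay": 0, "az": 0.1, "claw": 3},
    {"dx": 5.8, "dy": 5.2, "dz": 0, "ax": 0, "ay": 0, "az": 0.15, "claw": 3},
    {"dx": 7.1, "dy": 6.3, "dz": 0, "ax": 0, "ay": 0, "az": 0.19, "claw": 3},
    {"dx": 7.66, "dy": 6.83, "dz": 0, "ax": 0, "ay": 0, "az": 0.207, "claw": 3},
  ],
)

```text
time_s: 24.93
tool_pos: [0.545, 0.1249, 0.2192]
ee_rot: [0.535, 0.845, 0.0, -0.001]
force: [0.3, -0.7, -0.9]
opening: 0.0408
```

```bash
python3 -c "
from h import *
settle()
plan(WASH[2],.185,YS,1); print(env.observe()['q'].round(2))"
```

```text
settle [[0.5451, 0.1254, 0.2193], [0.5454, 0.1218, 0.2191], [0.5457, 0.1201, 0.2192], [0.5459, 0.1199, 0.2195]]
tilt corr [-0.001  0.    -0.003] t 25.33 pos [0.546  0.12   0.2196] yaw 25.12 F [-0.2 -1.1 -1.5] open 0.0404
call 0 dx 0.19 dy -0.02 dz 3.46 az -0.003
[ 0.33  0.45 -0.78  1.8   0.36  1.04 -0.15]
```

Request:
jog_arm(
  increments=[
    {"dx": 0.18, "dy": 0, "dz": 0.5, "ax": 0, "ay": 0, "az": 0, "claw": 3},
    {"dx": 0.18, "dy": 0, "dz": 1.5, "ax": 0, "ay": 0, "az": 0, "claw": 3},
    {"dx": 0.18, "dy": 0, "dz": 2.6, "ax": 0, "ay": 0, "az": 0, "claw": 3},
    {"dx": 0.18, "dy": 0, "dz": 3.3, "ax": 0, "ay": 0, "az": 0, "claw": 3},
    {"dx": 0.18, "dy": 0, "dz": 3.5, "ax": 0, "ay": 0, "az": 0, "claw": 3},
  ],
)

```text
time_s: 25.75
tool_pos: [0.544, 0.1223, 0.1826]
ee_rot: [0.536, 0.844, -0.001, -0.001]
force: [0.1, -0.6, -1.9]
opening: 0.0406
```

```bash
python3 -c "
from h import *
settle(6)
plan(WASH[2],.093,YS,1);z=env.observe()['tool_pos'][2]
cv2.imwrite('pics/s14.png',cv2.resize(env.snapshot('scene')[120:220,200:320,::-1],None,fx=5,fy=5,interpolation=cv2.INTER_CUBIC))
print('stem tip, head expected in crop',(proj('scene',[[*WASH[2],z+.0135-.095],[*WASH[2],z+.016]])-[200,120])*5)
"
```

```text
settle [[0.5442, 0.1225, 0.1831], [0.5451, 0.123, 0.1845], [0.5454, 0.1231, 0.1851]]
tilt corr [ 0.001  0.    -0.002] t 26.05 pos [0.5454 0.1231 0.1852] yaw 25.21 F [ 0.7  0.5 -0.3] open 0.041
call 0 dx -0.11 dy -0.10 dz 9.22 az -0.002
stem tip, head expected in crop [[426.47173588 284.2636023 ]
 [422.04018145 101.72032702]]
```

View pics/s14.png

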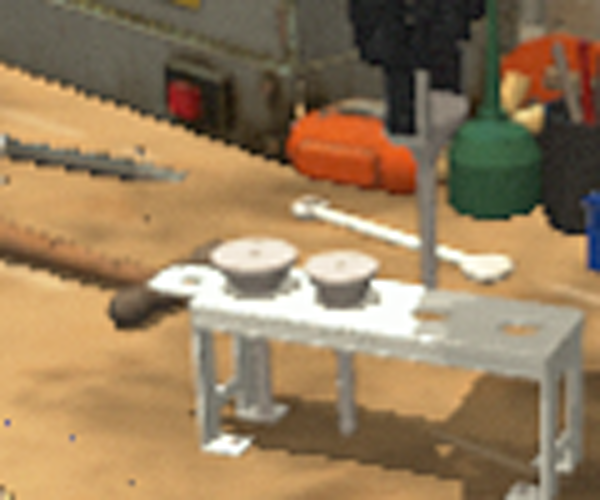

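Valve 3's stem tip is at (430,286) against an expected (426,284), lined up over hole 3. Lowering.

Request:
jog_arm(
  increments=[
    {"dx": 0, "dy": 0, "dz": 1.2, "ax": 0, "ay": 0, "az": 0, "claw": 3},
    {"dx": 0, "dy": -0.05, "dz": 3, "ax": 0, "ay": 0, "az": 0, "claw": 3},
    {"dx": 0, "dy": -0.05, "dz": 5, "ax": 0, "ay": 0, "az": 0, "claw": 3},
    {"dx": 0, "dy": -0.05, "dz": 7, "ax": 0, "ay": 0, "az": 0, "claw": 3},
    {"dx": 0, "dy": -0.05, "dz": 8, "ax": 0, "ay": 0, "az": 0, "claw": 3},
  ],
)

```text
time_s: 26.52
tool_pos: [0.5432, 0.122, 0.1021]
ee_rot: [0.536, 0.844, -0.001, -0.001]
force: [-0.0, 1.1, -1.3]
opening: 0.0406
```

```bash
python3 -c "
from h import *
settle(6)
plan(WASH[2],.093,YS,1)
cv2.imwrite('pics/s15.png',cv2.resize(env.snapshot('scene')[120:220,200:320,::-1],None,fx=5,fy=5,interpolation=cv2.INTER_CUBIC))
"
```

```text
settle [[0.5426, 0.1219, 0.1011], [0.5443, 0.1228, 0.1042], [0.5453, 0.1231, 0.1057]]
tilt corr [ 0.002  0.    -0.002] t 26.82 pos [0.5455 0.1231 0.106 ] yaw 25.21 F [-0.1 -0.4 -1.5] open 0.0407
call 0 dx -0.11 dy -0.11 dz 1.30 az -0.002
```

View pics/s15.png

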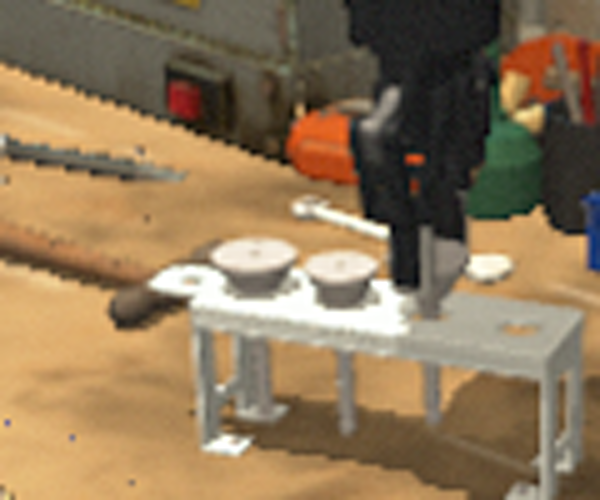

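Request:
jog_arm(
  increments=[
    {"dx": -0.05, "dy": -0.08, "dz": 0.4, "ax": 0, "ay": 0, "az": 0, "claw": 3},
    {"dx": -0.1, "dy": -0.08, "dz": 0.8, "ax": 0, "ay": 0, "az": 0, "claw": 3},
    {"dx": -0.1, "dy": -0.08, "dz": 1.2, "ax": 0, "ay": 0, "az": 0, "claw": 3},
    {"dx": -0.1, "dy": -0.08, "dz": 1.3, "ax": 0, "ay": 0, "az": 0, "claw": 3},
    {"dx": -0.1, "dy": -0.08, "dz": 1.3, "ax": 0, "ay": 0, "az": 0, "claw": 3},
  ],
)

```text
time_s: 27.28
tool_pos: [0.5453, 0.1221, 0.0923]
ee_rot: [0.536, 0.844, 0.001, 0.0]
force: [1.8, 1.0, 1.5]
opening: 0.0409
```

Request:
jog_arm(
  increments=[
    {"dx": 0, "dy": 0, "dz": 0.1, "ax": 0, "ay": 0, "az": 0, "claw": 3},
    {"dx": 0, "dy": 0, "dz": 0.1, "ax": 0, "ay": 0, "az": 0, "claw": 5},
    {"dx": 0, "dy": 0, "dz": 0.1, "ax": 0, "ay": 0, "az": 0, "claw": 6},
    {"dx": 0, "dy": 0, "dz": 0.1, "ax": 0, "ay": 0, "az": 0, "claw": 7},
    {"dx": 0, "dy": 0, "dz": 0, "ax": 0, "ay": 0, "az": 0, "claw": 7},
  ],
)

```text
time_s: 27.7
tool_pos: [0.5438, 0.121, 0.0914]
ee_rot: [0.536, 0.844, -0.001, -0.0]
force: [0.1, -0.6, -0.2]
opening: 0.0699
```

Request:
jog_arm(
  increments=[
    {"dx": 0, "dy": 0, "dz": -1, "ax": 0, "ay": 0, "az": 0, "claw": 7},
    {"dx": 0, "dy": 0, "dz": -2.5, "ax": 0, "ay": 0, "az": 0, "claw": 7},
    {"dx": 0, "dy": 0, "dz": -4.5, "ax": 0, "ay": 0, "az": 0, "claw": 7},
    {"dx": 0, "dy": 0, "dz": -6, "ax": 0, "ay": 0, "az": 0, "claw": 7},
    {"dx": 0, "dy": 0, "dz": -6.5, "ax": 0, "ay": 0, "az": 0, "claw": 7},
  ],
)

```text
time_s: 28.12
tool_pos: [0.5456, 0.122, 0.1597]
ee_rot: [0.536, 0.844, 0.001, 0.001]
force: [0.5, 0.3, -0.3]
opening: 0.07
```

```bash
python3 -c "
from h import *
settle(6)
plan(WOOD[3],.155,YW,3)
cv2.imwrite('pics/s16.png',cv2.resize(env.snapshot('scene')[120:220,200:320,::-1],None,fx=5,fy=5,interpolation=cv2.INTER_CUBIC))
"
```

```text
settle [[0.5456, 0.1218, 0.1595], [0.5444, 0.1211, 0.157], [0.5438, 0.121, 0.156]]
tilt corr  t 28.42 pos [0.5437 0.1211 0.1559] yaw 25.2 F [-0.4  0.2  0.4] open 0.0703
call 0 dx -12.99 dy -5.49 dz 0.03 az -0.276
call 1 dx -11.01 dy -8.82 dz 0.03 az -0.276
call 2 dx -8.19 dy -11.49 dz 0.03 az -0.276
```

View pics/s16.png

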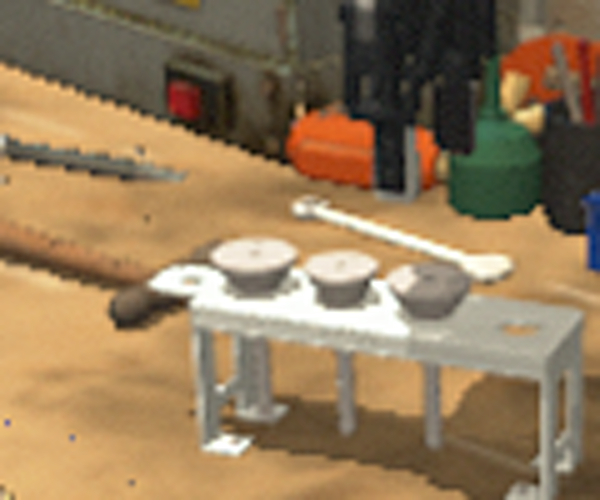

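Valve 3 is seated at (430,285). Valve 4 is the last one.

Request:
jog_arm(
  increments=[
    {"dx": -1.4, "dy": -0.6, "dz": 0, "ax": 0, "ay": 0, "az": -0.03, "claw": 7},
    {"dx": -4.1, "dy": -1.75, "dz": 0, "ax": 0, "ay": 0, "az": -0.09, "claw": 7},
    {"dx": -7, "dy": -3, "dz": 0, "ax": 0, "ay": 0, "az": -0.15, "claw": 7},
    {"dx": -10, "dy": -4.2, "dz": 0, "ax": 0, "ay": 0, "az": -0.21, "claw": 7},
    {"dx": -13, "dy": -5.5, "dz": 0, "ax": 0, "ay": 0, "az": -0.276, "claw": 7},
  ],
)

```text
time_s: 28.88
tool_pos: [0.5496, -0.0207, 0.1562]
ee_rot: [0.413, 0.911, -0.0, -0.001]
force: [0.4, 0.0, 0.4]
opening: 0.0699
```

Request:
jog_arm(
  increments=[
    {"dx": -2.2, "dy": -1.76, "dz": 0, "ax": 0, "ay": 0, "az": -0.055, "claw": 7},
    {"dx": -4.4, "dy": -3.53, "dz": 0, "ax": 0, "ay": 0, "az": -0.11, "claw": 7},
    {"dx": -6.6, "dy": -5.3, "dz": 0, "ax": 0, "ay": 0, "az": -0.165, "claw": 7},
    {"dx": -8.8, "dy": -7.05, "dz": 0, "ax": 0, "ay": 0, "az": -0.22, "claw": 7},
    {"dx": -11, "dy": -8.82, "dz": 0, "ax": 0, "ay": 0, "az": -0.276, "claw": 7},
  ],
)

```text
time_s: 29.3
tool_pos: [0.5551, -0.1618, 0.1561]
ee_rot: [0.284, 0.959, 0.0, -0.001]
force: [0.3, 0.4, 0.1]
opening: 0.0696
```

Request:
jog_arm(
  increments=[
    {"dx": -1.9, "dy": -2.7, "dz": 0, "ax": 0, "ay": 0, "az": -0.06, "claw": 7},
    {"dx": -3.8, "dy": -5.3, "dz": 0, "ax": 0, "ay": 0, "az": -0.12, "claw": 7},
    {"dx": -5.8, "dy": -8.1, "dz": 0, "ax": 0, "ay": 0, "az": -0.19, "claw": 7},
    {"dx": -7.4, "dy": -10.4, "dz": 0, "ax": 0, "ay": 0, "az": -0.25, "claw": 7},
    {"dx": -8.19, "dy": -11.49, "dz": 0, "ax": 0, "ay": 0, "az": -0.276, "claw": 7},
  ],
)

```text
time_s: 29.72
tool_pos: [0.56, -0.3068, 0.1553]
ee_rot: [0.152, 0.988, -0.001, -0.001]
force: [-1.1, -0.1, -0.8]
opening: 0.0703
```

```bash
python3 -c "
from h import *
settle(10)
plan(WOOD[3],.092,YW,1)
"
```

```text
settle [[0.5599, -0.3083, 0.1551], [0.5606, -0.3022, 0.1556], [0.5614, -0.2994, 0.1564], [0.5617, -0.2992, 0.1569], [0.5617, -0.2999, 0.1571]]
tilt corr [-0.     0.     0.003] t 30.22 pos [ 0.5616 -0.3002  0.1571] yaw 72.75 F [ 0.3 -0.4 -0.3] open 0.07
call 0 dx 0.05 dy -0.18 dz 6.51 az 0.003
```

Request:
jog_arm(
  increments=[
    {"dx": 0.05, "dy": -0.16, "dz": 1.3, "ax": 0, "ay": 0, "az": 0, "claw": 7},
    {"dx": 0.05, "dy": -0.16, "dz": 3, "ax": 0, "ay": 0, "az": 0, "claw": 7},
    {"dx": 0.05, "dy": -0.16, "dz": 4.6, "ax": 0, "ay": 0, "az": 0, "claw": 7},
    {"dx": 0.05, "dy": -0.16, "dz": 6, "ax": 0, "ay": 0, "az": 0, "claw": 6.5},
    {"dx": 0.05, "dy": -0.16, "dz": 6.5, "ax": 0, "ay": 0, "az": 0, "claw": 6},
  ],
)

```text
time_s: 30.63
tool_pos: [0.5587, -0.3023, 0.0886]
ee_rot: [0.151, 0.989, 0.001, -0.002]
force: [-0.4, 0.2, 0.1]
opening: 0.0596
```

Request:
jog_arm(
  increments=[
    {"dx": 0, "dy": 0, "dz": 0, "ax": 0, "ay": 0, "az": 0, "claw": 5},
    {"dx": 0, "dy": 0, "dz": 0, "ax": 0, "ay": 0, "az": 0, "claw": 4},
    {"dx": 0, "dy": 0, "dz": 0, "ax": 0, "ay": 0, "az": 0, "claw": 3},
    {"dx": 0, "dy": 0, "dz": 0, "ax": 0, "ay": 0, "az": 0, "claw": 2.5},
    {"dx": 0, "dy": 0, "dz": 0, "ax": 0, "ay": 0, "az": 0, "claw": 2.5},
  ],
)

```text
time_s: 31.05
tool_pos: [0.5613, -0.3017, 0.0928]
ee_rot: [0.15, 0.989, 0.001, 0.001]
force: [0.4, 4.5, 1.0]
opening: 0.0347
```

Request:
jog_arm(
  increments=[
    {"dx": 0, "dy": 0, "dz": 0, "ax": 0, "ay": 0, "az": 0, "claw": 2.5},
    {"dx": 0, "dy": 0, "dz": 0, "ax": 0, "ay": 0, "az": 0, "claw": 2.5},
  ],
)

```text
time_s: 31.22
tool_pos: [0.5612, -0.3018, 0.0927]
ee_rot: [0.15, 0.989, 0.0, 0.001]
force: [0.7, 5.4, 2.8]
opening: 0.0343
```

Request:
jog_arm(
  increments=[
    {"dx": 0, "dy": 0, "dz": -0.3, "ax": 0, "ay": 0, "az": 0, "claw": 2.5},
    {"dx": 0, "dy": 0, "dz": -0.8, "ax": 0, "ay": 0, "az": 0, "claw": 2.5},
    {"dx": 0, "dy": 0, "dz": -1.4, "ax": 0, "ay": 0, "az": 0, "claw": 2.5},
    {"dx": 0, "dy": 0, "dz": -2, "ax": 0, "ay": 0, "az": 0, "claw": 2.5},
    {"dx": 0, "dy": 0, "dz": -2, "ax": 0, "ay": 0, "az": 0, "claw": 2.5},
  ],
)

```text
time_s: 31.63
tool_pos: [0.5608, -0.3041, 0.1134]
ee_rot: [0.151, 0.988, -0.001, 0.001]
force: [0.2, -0.1, -1.7]
opening: 0.0346
```

```bash
python3 -c "
from h import *
settle(4)
plan(WOOD[3],.22,YW,1)
cv2.imwrite('pics/s17.png',cv2.resize(env.snapshot('scene')[150:320,300:500,::-1],None,fx=3.5,fy=3.5))"
```

```text
settle [[0.5606, -0.3039, 0.1128], [0.5601, -0.3034, 0.1119]]
tilt corr [-0. -0.  0.] t 31.83 pos [ 0.56   -0.3032  0.1117] yaw 72.62 F [-0.7 -0.1 -1.8] open 0.0347
call 0 dx -0.02 dy 0.15 dz -10.83 az 0.000
```

View pics/s17.png

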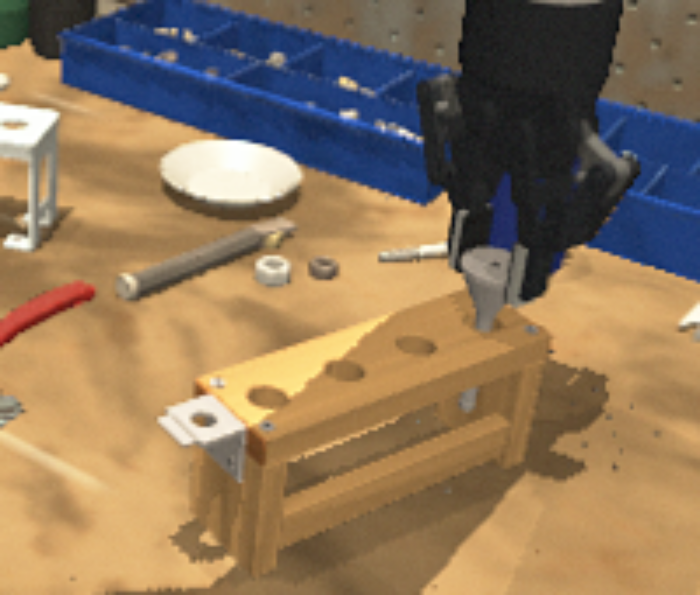

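Request:
jog_arm(
  increments=[
    {"dx": 0, "dy": 0, "dz": -1.5, "ax": 0, "ay": 0, "az": 0, "claw": 2.5},
    {"dx": 0, "dy": 0, "dz": -3.7, "ax": 0, "ay": 0, "az": 0, "claw": 2.5},
    {"dx": 0, "dy": 0, "dz": -6.2, "ax": 0, "ay": 0, "az": 0, "claw": 2.5},
    {"dx": 0, "dy": 0, "dz": -8.7, "ax": 0, "ay": 0, "az": 0, "claw": 2.5},
    {"dx": 0, "dy": 0, "dz": -10.8, "ax": 0, "ay": 0, "az": 0, "claw": 2.5},
  ],
)

```text
time_s: 32.3
tool_pos: [0.5609, -0.3026, 0.2227]
ee_rot: [0.151, 0.989, -0.0, 0.001]
force: [0.3, -0.1, -0.8]
opening: 0.035
```

```bash
python3 -c "
from h import *
settle()
plan(WASH[3],.22,YS,4)"
```

```text
settle [[0.5631, -0.303, 0.227], [0.5615, -0.303, 0.2224], [0.5598, -0.3029, 0.2194], [0.5595, -0.3027, 0.2185]]
tilt corr  t 32.7 pos [ 0.5596 -0.3027  0.2185] yaw 72.65 F [ 0.7  0.3 -1. ] open 0.0348
call 0 dx 2.67 dy 9.10 dz -0.04 az 0.207
call 1 dx 4.47 dy 8.36 dz -0.04 az 0.207
call 2 dx 6.09 dy 7.26 dz -0.04 az 0.207
call 3 dx 7.45 dy 5.86 dz -0.04 az 0.207
```

Request:
jog_arm(
  increments=[
    {"dx": 0.3, "dy": 0.9, "dz": 0, "ax": 0, "ay": 0, "az": 0.02, "claw": 2.5},
    {"dx": 0.8, "dy": 2.6, "dz": 0, "ax": 0, "ay": 0, "az": 0.06, "claw": 2.5},
    {"dx": 1.3, "dy": 4.5, "dz": 0, "ax": 0, "ay": 0, "az": 0.1, "claw": 2.5},
    {"dx": 2, "dy": 6.8, "dz": 0, "ax": 0, "ay": 0, "az": 0.15, "claw": 2.5},
    {"dx": 2.67, "dy": 9.1, "dz": 0, "ax": 0, "ay": 0, "az": 0.207, "claw": 2.5},
  ],
)

```text
time_s: 33.12
tool_pos: [0.5614, -0.2072, 0.2187]
ee_rot: [0.254, 0.967, 0.0, -0.001]
force: [0.4, -0.3, -2.2]
opening: 0.0346
```

Request:
jog_arm(
  increments=[
    {"dx": 0.9, "dy": 1.67, "dz": 0, "ax": 0, "ay": 0, "az": 0.04, "claw": 2.5},
    {"dx": 1.8, "dy": 3.34, "dz": 0, "ax": 0, "ay": 0, "az": 0.08, "claw": 2.5},
    {"dx": 2.7, "dy": 5, "dz": 0, "ax": 0, "ay": 0, "az": 0.12, "claw": 2.5},
    {"dx": 3.6, "dy": 6.7, "dz": 0, "ax": 0, "ay": 0, "az": 0.16, "claw": 2.5},
    {"dx": 4.47, "dy": 8.36, "dz": 0, "ax": 0, "ay": 0, "az": 0.207, "claw": 2.5},
  ],
)

```text
time_s: 33.53
tool_pos: [0.5633, -0.1121, 0.2189]
ee_rot: [0.352, 0.936, 0.0, -0.001]
force: [1.3, 0.9, -1.5]
opening: 0.0346
```

Request:
jog_arm(
  increments=[
    {"dx": 1.22, "dy": 1.45, "dz": 0, "ax": 0, "ay": 0, "az": 0.04, "claw": 2.5},
    {"dx": 2.44, "dy": 2.9, "dz": 0, "ax": 0, "ay": 0, "az": 0.08, "claw": 2.5},
    {"dx": 3.65, "dy": 4.36, "dz": 0, "ax": 0, "ay": 0, "az": 0.12, "claw": 2.5},
    {"dx": 4.87, "dy": 5.8, "dz": 0, "ax": 0, "ay": 0, "az": 0.16, "claw": 2.5},
    {"dx": 6.09, "dy": 7.26, "dz": 0, "ax": 0, "ay": 0, "az": 0.207, "claw": 2.5},
  ],
)

```text
time_s: 33.95
tool_pos: [0.565, -0.0176, 0.219]
ee_rot: [0.447, 0.895, -0.0, -0.001]
force: [-0.4, 0.4, -1.0]
opening: 0.0351
```

Request:
jog_arm(
  increments=[
    {"dx": 1.9, "dy": 1.5, "dz": 0, "ax": 0, "ay": 0, "az": 0.05, "claw": 2.5},
    {"dx": 3.8, "dy": 3, "dz": 0, "ax": 0, "ay": 0, "az": 0.1, "claw": 2.5},
    {"dx": 5.7, "dy": 4.5, "dz": 0, "ax": 0, "ay": 0, "az": 0.15, "claw": 2.5},
    {"dx": 6.9, "dy": 5.4, "dz": 0, "ax": 0, "ay": 0, "az": 0.19, "claw": 2.5},
    {"dx": 7.45, "dy": 5.86, "dz": 0, "ax": 0, "ay": 0, "az": 0.207, "claw": 2.5},
  ],
)

```text
time_s: 34.37
tool_pos: [0.5665, 0.0797, 0.2193]
ee_rot: [0.535, 0.845, 0.0, -0.001]
force: [-0.1, 0.5, -1.1]
opening: 0.0345
```

```bash
python3 -c "
from h import *
settle()
plan(WASH[3],.185,YS,1)"
```

```text
settle [[0.5666, 0.0802, 0.2193], [0.567, 0.0768, 0.2192], [0.5674, 0.0752, 0.2192], [0.5675, 0.075, 0.2195]]
tilt corr [-0.001  0.    -0.003] t 34.77 pos [0.5675 0.0751 0.2196] yaw 25.12 F [-0.8  0.3 -1.4] open 0.0348
call 0 dx 0.17 dy -0.05 dz 3.46 az -0.003
```

Request:
jog_arm(
  increments=[
    {"dx": 0.17, "dy": -0.05, "dz": 0.5, "ax": 0, "ay": 0, "az": 0, "claw": 2.5},
    {"dx": 0.17, "dy": -0.05, "dz": 1.5, "ax": 0, "ay": 0, "az": 0, "claw": 2.5},
    {"dx": 0.17, "dy": -0.05, "dz": 2.6, "ax": 0, "ay": 0, "az": 0, "claw": 2.5},
    {"dx": 0.17, "dy": -0.05, "dz": 3.3, "ax": 0, "ay": 0, "az": 0, "claw": 2.5},
    {"dx": 0.17, "dy": -0.05, "dz": 3.5, "ax": 0, "ay": 0, "az": 0, "claw": 2.5},
  ],
)

```text
time_s: 35.18
tool_pos: [0.5651, 0.0772, 0.1826]
ee_rot: [0.536, 0.844, -0.001, -0.001]
force: [-0.1, -0.3, -1.3]
opening: 0.0346
```

```bash
python3 -c "
from h import *
settle(6)
plan(WASH[3],.093,YS,1);z=env.observe()['tool_pos'][2]
cv2.imwrite('pics/s18.png',cv2.resize(env.snapshot('scene')[120:220,220:340,::-1],None,fx=5,fy=5,interpolation=cv2.INTER_CUBIC))
print('stem tip, head expected in crop',(proj('scene',[[*WASH[3],z+.0135-.095],[*WASH[3],z+.016]])-[220,120])*5)
"
```

```text
settle [[0.5654, 0.0773, 0.183], [0.5662, 0.0777, 0.1845], [0.5666, 0.0778, 0.1852]]
tilt corr [ 0.001  0.    -0.002] t 35.48 pos [0.5666 0.0778 0.1853] yaw 25.21 F [-0.5 -0.2 -1.6] open 0.0345
call 0 dx -0.11 dy -0.09 dz 9.23 az -0.002
stem tip, head expected in crop [[417.52149349 297.28142285]
 [417.15476002 112.72961892]]
```

View pics/s18.png

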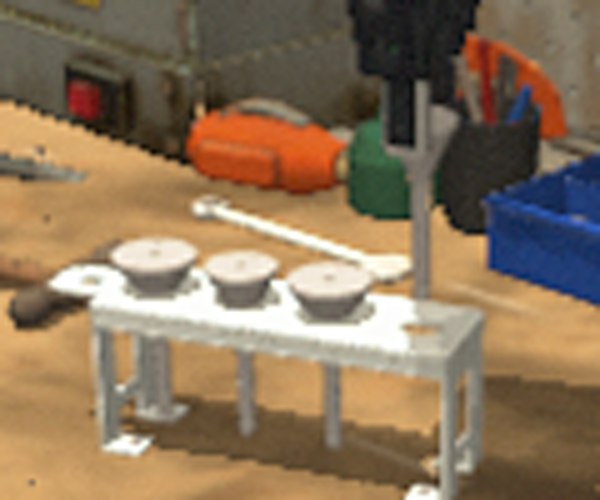

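Valve 4's stem tip is at (422,298) against an expected (418,297). Lowering.

Request:
jog_arm(
  increments=[
    {"dx": 0, "dy": 0, "dz": 1.2, "ax": 0, "ay": 0, "az": 0, "claw": 2.5},
    {"dx": 0, "dy": -0.05, "dz": 3, "ax": 0, "ay": 0, "az": 0, "claw": 2.5},
    {"dx": 0, "dy": -0.05, "dz": 5, "ax": 0, "ay": 0, "az": 0, "claw": 2.5},
    {"dx": 0, "dy": -0.05, "dz": 7, "ax": 0, "ay": 0, "az": 0, "claw": 2.5},
    {"dx": 0, "dy": -0.05, "dz": 8, "ax": 0, "ay": 0, "az": 0, "claw": 2.5},
  ],
)

```text
time_s: 35.95
tool_pos: [0.5644, 0.0768, 0.102]
ee_rot: [0.536, 0.844, -0.001, -0.001]
force: [0.2, -0.1, -1.1]
opening: 0.0348
```

```bash
python3 -c "
from h import *
settle(6)
plan(WASH[3],.093,YS,1)
cv2.imwrite('pics/s19.png',cv2.resize(env.snapshot('scene')[120:220,220:340,::-1],None,fx=5,fy=5,interpolation=cv2.INTER_CUBIC))
"
```

```text
settle [[0.5637, 0.0767, 0.1011], [0.5654, 0.0775, 0.1042], [0.5665, 0.0778, 0.1057]]
tilt corr [ 0.002  0.001 -0.002] t 36.25 pos [0.5667 0.0778 0.106 ] yaw 25.21 F [ 0.7 -0.1 -1.1] open 0.0344
call 0 dx -0.10 dy -0.10 dz 1.30 az -0.002
```

View pics/s19.png

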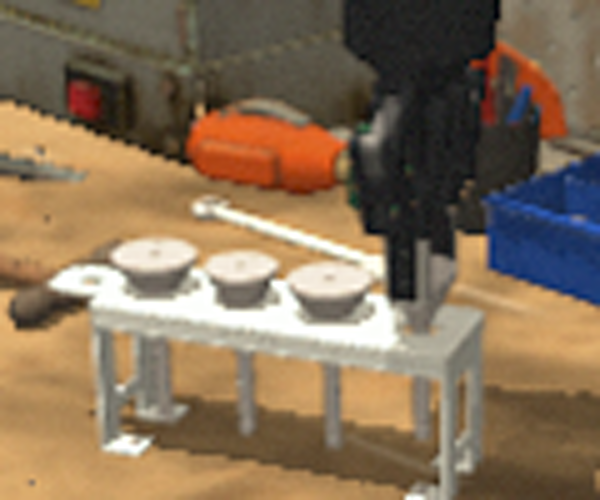

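Request:
jog_arm(
  increments=[
    {"dx": -0.05, "dy": -0.08, "dz": 0.4, "ax": 0, "ay": 0, "az": 0, "claw": 2.5},
    {"dx": -0.1, "dy": -0.08, "dz": 0.8, "ax": 0, "ay": 0, "az": 0, "claw": 2.5},
    {"dx": -0.1, "dy": -0.08, "dz": 1.2, "ax": 0, "ay": 0, "az": 0, "claw": 2.5},
    {"dx": -0.1, "dy": -0.08, "dz": 1.3, "ax": 0, "ay": 0, "az": 0, "claw": 2.5},
    {"dx": -0.1, "dy": -0.08, "dz": 1.3, "ax": 0, "ay": 0, "az": 0, "claw": 2.5},
  ],
)

```text
time_s: 36.72
tool_pos: [0.5665, 0.077, 0.0922]
ee_rot: [0.536, 0.844, 0.001, 0.0]
force: [2.1, 2.1, -0.0]
opening: 0.0344
```

Request:
jog_arm(
  increments=[
    {"dx": 0, "dy": 0, "dz": 0.1, "ax": 0, "ay": 0, "az": 0, "claw": 2.5},
    {"dx": 0, "dy": 0, "dz": 0.1, "ax": 0, "ay": 0, "az": 0, "claw": 4},
    {"dx": 0, "dy": 0, "dz": 0.1, "ax": 0, "ay": 0, "az": 0, "claw": 5.5},
    {"dx": 0, "dy": 0, "dz": 0.1, "ax": 0, "ay": 0, "az": 0, "claw": 7},
    {"dx": 0, "dy": 0, "dz": 0, "ax": 0, "ay": 0, "az": 0, "claw": 7},
  ],
)

```text
time_s: 37.13
tool_pos: [0.5648, 0.0755, 0.0913]
ee_rot: [0.536, 0.844, -0.001, -0.001]
force: [0.6, 0.1, -0.7]
opening: 0.07
```

Request:
jog_arm(
  increments=[
    {"dx": 0, "dy": 0, "dz": -1, "ax": 0, "ay": 0, "az": 0, "claw": 7},
    {"dx": 0, "dy": 0, "dz": -3, "ax": 0, "ay": 0, "az": 0, "claw": 7},
    {"dx": 0, "dy": 0, "dz": -6, "ax": 0, "ay": 0, "az": 0, "claw": 7},
    {"dx": 0, "dy": 0, "dz": -9, "ax": 0, "ay": 0, "az": 0, "claw": 7},
    {"dx": 0, "dy": 0, "dz": -11, "ax": 0, "ay": 0, "az": 0, "claw": 7},
  ],
)

```text
time_s: 37.55
tool_pos: [0.5662, 0.0766, 0.2051]
ee_rot: [0.536, 0.844, 0.001, 0.001]
force: [1.7, -0.1, -0.0]
opening: 0.0702
```

Request:
jog_arm(
  increments=[
    {"dx": -2, "dy": 0, "dz": 0, "ax": 0, "ay": 0, "az": 0, "claw": 7},
    {"dx": -5, "dy": 0, "dz": 0, "ax": 0, "ay": 0, "az": 0, "claw": 7},
    {"dx": -8, "dy": 0, "dz": 0, "ax": 0, "ay": 0, "az": 0, "claw": 7},
    {"dx": -11, "dy": 0, "dz": 0, "ax": 0, "ay": 0, "az": 0, "claw": 7},
    {"dx": -13, "dy": 0, "dz": 0, "ax": 0, "ay": 0, "az": 0, "claw": 7},
  ],
)

```text
time_s: 37.97
tool_pos: [0.6217, -0.0452, 0.2025]
ee_rot: [0.537, 0.844, -0.001, 0.001]
force: [0.3, -0.5, 0.8]
opening: 0.0702
```

```bash
python3 -c "
from h import *
settle(10);print(np.abs(env.observe()['joint_vel']).max())
cv2.imwrite('pics/s20.png',cv2.resize(env.snapshot('scene')[120:220,220:340,::-1],None,fx=5,fy=5,interpolation=cv2.INTER_CUBIC))
cv2.imwrite('pics/t20.png',cv2.resize(env.snapshot('top')[150:250,170:300,::-1],None,fx=5,fy=5,interpolation=cv2.INTER_CUBIC))
P=[[*w,.1096] for w in WASH]
print((proj('scene',P)-[220,120]).round(1)*5,(proj('top',P)-[170,150]).round(1)*5)
"
```

```text
settle [[0.6229, -0.0494, 0.202], [0.6211, -0.0437, 0.202], [0.6205, -0.0405, 0.2023], [0.6205, -0.0398, 0.2023], [0.6206, -0.0401, 0.2022]]
0.0053008890485086125
[[151.  249. ]
 [237.5 261. ]
 [326.  273.5]
 [417.5 286.5]] [[184.5 286. ]
 [282.5 242.5]
 [379.5 199. ]
 [475.5 156. ]]
```

View pics/s20.png

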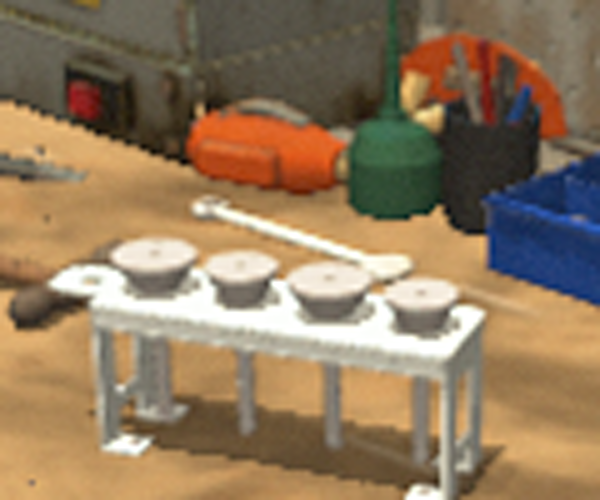

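View pics/t20.png

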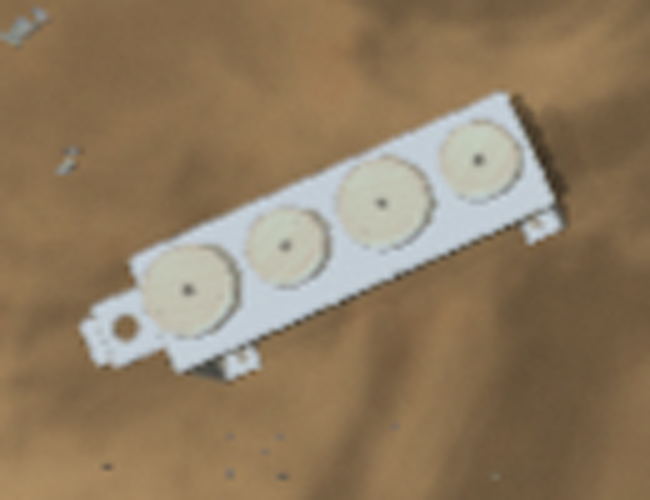

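All four heads sit level. Their centre dimples are at about (188,290), (286,245), (382,203) and (479,160) in the top crop, within 1 px of the expected seated points. The arm is clear of the rack, so I'm handing in.

```bash
python3 -c "
from plant import env
print(env.finish_job(), env.observe()['time_s'])"
```

```text
the job is handed in; nothing more can be done
the job is handed in; nothing more can be done
```

All four valves are in the sheet-metal rack, stem down and in order, with No. 1 next to the tab. I moved them one at a time from the wooden rack, gripping each by its rim, and handed the job in at about 38.5 s of the 112 s allowed.

- **Final pictures:** both cameras show every head level and centred within about 1 px (roughly 2 mm) of its seated position. The arm was clear of the rack and at rest.
- **Forces:** wrist force readings stayed below about 6 N.
- **Small disagreements:**
  - The finger opening read about 3 mm less than the head diameters while gripping.
  - The hanging stem tips appeared about 1 px off the expected spot.
  - The arm needed about 0.3 s to settle after fast moves, so the settled positions were used for the last approaches.
- **Not checked:** seated heights were judged only from the pictures, and handing in returned no verdict.

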